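# Put the ramp back on the toy garage

## Task

The toy garage's ramp has come off and lies flat on the table, too thin at the sides to pick up there. Slide it until one end sticks well out over the table's edge on the robot's left, take hold of it by the sides there, lift it, and set it down (don't drop it) as the ramp up to the open garage doorway: lower end on the table, upper end on the sloped rest, square and central to the doorway and pushed right up against the step of the garage floor. Don't shove the garage along, and leave the car, tractor, cone and petrol pump where they stand.

Things in the scene. Friction and masses are not known exactly. Their poses are not given: they have to be found in the camera images.
- ramp: Loose grey ramp plate, 140 mm long (x), 64 mm wide at its underside (y), 3 mm thick, 24 to 48 g, yellow side lines, white dashed centre line. Its long sides are bevelled over 6 mm to a feather edge at the underside, so on the table fingers slide up over them; ends square and alike. Origin at the centre of its underside. Starts with x within 30 degrees of world y. Fingertips pressing 4 to 8 N on it drag it along.
- ramp_end_a (a point): Middle of the ramp's end face on its +x end (70 mm from the centre), at mid-thickness.
- ramp_end_b (a point): Middle of the ramp's end face on its -x end (70 mm from the centre), at mid-thickness.
- table_edge (a point): A point on the top arris of the table's edge on the robot's left. The edge is straight and runs along world x through this point; the table lies on its -y side, open air on its +y side. The top is at z = 0 and 30 mm thick, with nothing beneath it within 45 mm of the edge near this point.
- garage: Grey plastic toy garage, loose, 1.2 kg (slides if pushed with about 5 N or more), 190 mm deep (x), 220 mm wide (y), 128 mm high; origin at the centre of its base's underside. Its doorway, 90 mm wide, faces its own -x (roughly world +y). The white tilt-up door is open under the roof, at least 75 mm above the table, at most 15 mm out from the wall, which stands 8 mm behind the step.
- garage_step (a point): Middle of the upper front edge of the garage floor: an upright step, its top 25 mm above the table, across the doorway at x = -90 mm of the garage.
- garage_rest (a point): Middle of the outer edge of the sloped rest in front of the step, 19 mm above the table, x = -108 mm of the garage. The rest is 18 mm deep, 90 mm wide, and rises at 9 degrees to 22 mm at the step. The ramp lying home on it slopes at 9 degrees, its top level with the floor, its centre at x = -159 mm and its lower end on the table at x = -228 mm of the garage, along the garage's x axis.
- car: Blue die-cast car, 98 x 42 x 33 mm, 0.13 kg, loose; origin under its centre, nose to its -x. Leave it alone.
- tractor: Yellow plastic tractor, 88 x 60 x 62 mm, 0.11 kg, loose; origin under its centre, nose to its -x. Leave it alone.
- cone: Orange plastic traffic cone, base 48 x 48 mm, 66 mm high, 30 g, loose; origin under its centre. Leave it alone.
- pump: Wooden petrol pump, base 44 x 50 mm, 98 mm high, 0.14 kg, loose; origin under its centre. Leave it alone.
Things that resemble listed ones, but are neither listed nor needed, are in the scene too. Of the things like the ramp, leave any that is green; of the rest the larger one is meant.

How it is judged:
On the way, in this order (a step that is already met when the one before it is completed fails the run):
1. the ramp lies flat on the table with one end at least 20 mm out over the left-hand edge (height (world z) of ramp_end_a between -0.003 and 0.006 m and height (world z) of ramp_end_b between -0.003 and 0.006 m and y of any of ramp_end_a, ramp_end_b in the frame of table_edge above 0.02 m), for 0.2 s.
2. the ramp is lifted, its centre more than 40 mm above the table (height (world z) of ramp above 0.04 m), for 0.1 s.
At the end, for the whole second after the job is handed in: Ramp released and still: upper end on the sloped rest (18 to 29 mm up), at most 5 mm from the step, within 10 mm of the doorway's centre line; lower end on the table (below 6 mm), within 15 mm of that line. Garage within 15 mm of where it stood (((x of ramp_end_a in the frame of garage between -0.095 and -0.086 m and y of ramp_end_a in the frame of garage between -0.01 and 0.01 m and y of ramp_end_b in the frame of garage between -0.015 and 0.015 m and height (world z) of ramp_end_a between 0.018 and 0.029 m and height (world z) of ramp_end_b below 0.006 m) or (x of ramp_end_b in the frame of garage between -0.095 and -0.086 m and y of ramp_end_b in the frame of garage between -0.01 and 0.01 m and y of ramp_end_a in the frame of garage between -0.015 and 0.015 m and height (world z) of ramp_end_b between 0.018 and 0.029 m and height (world z) of ramp_end_a below 0.006 m)) and linear speed of ramp below 0.01 m/s and angular speed of ramp below 0.1 rad/s and contact force between ramp and the fingers below 0.05 N and distance of garage from where it was at the start of the episode below 0.015 m); the robot touches nothing.
It fails at once if the car, tractor, cone or pump is moved more than 20 mm (distance of any of car, tractor, cone, pump from where it was at the start of the episode above 0.02 m).
It fails at once if the garage is shoved more than 15 mm (distance of garage from where it was at the start of the episode above 0.015 m).
It fails at once if the ramp falls off the table (height (world z) of ramp below -0.03 m).
It fails at once if the ramp is let go in the air (its centre over 45 mm up with no finger touching it) (height (world z) of ramp above 0.045 m and contact force between ramp and the fingers below 0.001 N).
It also fails if it takes over 58 s, if anything falls off the work surface, if the arm or the gripper's body presses on something with over 40 N, if the wrist force passes 120 N, or if a joint passes its speed limit or range.

## Robot

A 6-joint arm with a two-finger parallel gripper is mounted at the origin on the work surface. World frame = base frame: x ahead of the robot, y to its left, z up, the work surface at z = 0. Lengths are in m, angles in rad, forces in N, time in s.
With the tool pointing down it reaches from about 0.25 to 0.725 m from the base axis. Payload 4 kg.
Tool frame: the origin (TCP) lies midway between the tips of the shut fingers; the grasp point (between the pads) lies 19 mm behind it; z points along the fingers, y is the direction in which the jaws open and shut (so a half turn about z gives the same grasp; the last joint's range is limited). The gripper opens to 85 mm and grips with 20 to 120 N. Pads are 22 mm wide; open, the fingers measure 114 mm over their backs; the gripper's body (76 mm by 85 mm) begins 54 mm behind the grasp point. The pads swing forward as they close: fully open they stand 13 mm farther back than shut.
Start: joints at [-1.142, 0.241, 0.005, 1.335, 0, 1.571], TCP at [0.208, -0.455, 0.231] pointing down, gripper open.
Joint ranges: [-2.72, 2.72], [-1.05, 1.87], [-1.09, 1.28], [-1.99, 2.15], [-1.42, 1.44], [-3.14, 3.14]. Speed limits (rad/s): [2.79, 2.79, 3.14, 3.14, 3.14, 3.14].

## Interface

Orientations are given as a unit quaternion [x, y, z, w].
In Python, from workcell import get_obs, camera, camera_model, job_done, masks_of gives the robot as it stands.
- The arm moves only by the tool jog_arm, never from a script. Its argument "deltas" is a list that holds one entry, the list of rows, each a list of 7 numbers: the shift along the tool's x, y, z in mm, then the turn, a rotation vector about the tool's x, y, z in degrees, then the finger opening in mm, from 0 to 85.4. A call has 1 to 5 rows; each row shifts and turns the pose as measured when the row begins, along the tool's axes as they then stand; what a row does not reach is not made up. A row lasts 1/10 s, in which the tool goes at most 50 mm and 8.59 degrees, less where a joint would pass 70% of its speed; a pose out of reach is approached as far as the arm can. A call with a gripper value outside its range is refused whole. The fingers move at their own pace and stop on an object; the grip force is fixed at half the most. Time passes only in rows, so rows that do not move let the fingers close. It gives the time, the measured TCP pose, the force and the opening at its end, in the units of the state.
- get_obs(): the state, without advancing time (a new reading comes with each control period).
- camera(name): name is "scene" or "top" or "wrist"; returns the picture (400x640x3 uint8, red, green, blue); there is no depth.
- camera_model(name): a dict with "fovy" (degrees; the focal length in pixels is half the picture's height over the tangent of half this angle, whatever the lens; pixels are square), "cx", "cy" (the principal point, pixels), "pose" (4x4, takes a point from camera to world coordinates); the wrist camera has in their place "T_tool_cam" (4x4, takes a point from camera to tool coordinates, whose origin is the TCP and whose axes are the flange's). Camera axes: x right, y down, z forward; pixel columns grow to the right and rows downward; lengths in m; the calibration is good to about 2 mm. The wrist camera is an equidistant fisheye: a pixel r from the principal point sees the ray r / f radians off the axis. A picture is of the moment at which its call begins: read the wrist's pose just before it. camera_model takes no time and is no camera call.
- job_done(): hands the job in, once; it reports no verdict.
Trained networks look in the newest picture that a camera, given by its name, has taken for a name from the list of things; names that differ only in an ending like _2 or _b are one class to them, and where a whole thing is asked for, a point or a joint stands for the part that bears it (a point fixed in the world has none). Each returns a list of dicts, best first, with "conf" (0 to 1); they miss things now and then, are a little off and sometimes report something else, mostly with a low value. They report only what shows in the picture. A call takes as long as a camera call. They do not tell look-alikes from the thing itself.
- masks_of(target, camera): "pixels" (400x640 bool, what is visible of it) and "at" ([column, row] in pixels, amid what is visible of it).
The state is a dict: "clock": time; "joint_pos": joint angles; "joint_vel": joint speeds; "tau": joint torques, N m; "eef_pos": TCP position; "tool_rot": TCP orientation; "ft_force": force on the tool from outside, world axes, zero at the start; "ft_torque": the same for the moment, N m; "grip_width": finger opening in m.
Only numpy, scipy, OpenCV 4.12 (cv2) and the standard library are available. Lean on these libraries where they do the work, as an engineer would, in place of code of your own. Each camera call takes 0.05 s, during which the arm holds its last target. There are 200 camera calls.

## Working session

There is one attempt and no reset: what is moved stays moved. The work goes in short steps, Python scripts to look and compute and a tool call to move; the robot and the scene stay as the last step left them, time stands still between calls to the robot, and variables do not carry over. Pictures are saved under pics/ and viewed, about 8 in all and at most 12, crops included, and the job is handed in when it is done.

Besides the shell and the picture viewer there is one more tool, called after ">>>" by a JSON object that holds its "method" and its "body", one argument or row to a line. jog_arm: Moves the arm, as the interface text tells. Its arguments: {"type":"object","properties":{"deltas":{"type":"array"}},"required":["deltas"]}

```bash
ls; mkdir -p pics
cat > h.py <<'E'
import numpy as np, cv2
from workcell import *
from scipy.spatial.transform import Rotation as R
def K(m): return 200/np.tan(np.radians(m['fovy'])/2)
def ray2plane(cam,uv,z=0.0,obs=None):
    m=camera_model(cam); f=K(m); u,v=uv[0]-m['cx'],uv[1]-m['cy']
    if cam=='wrist':
        r=np.hypot(u,v); th=r/f; d=np.array([u/r*np.sin(th),v/r*np.sin(th),np.cos(th)])
        T=np.eye(4); T[:3,:3]=R.from_quat(obs['tool_rot']).as_matrix(); T[:3,3]=obs['eef_pos']; P=T@m['T_tool_cam']
    else: d=np.array([u/f,v/f,1]); P=np.array(m['pose'])
    d=P[:3,:3]@d; o=P[:3,3]; return o+d*(z-o[2])/d[2]
def proj(cam,p,obs=None):
    m=camera_model(cam); f=K(m)
    if cam=='wrist':
        T=np.eye(4); T[:3,:3]=R.from_quat(obs['tool_rot']).as_matrix(); T[:3,3]=obs['eef_pos']; P=T@m['T_tool_cam']
    else: P=np.array(m['pose'])
    c=np.linalg.inv(P)@np.r_[p,1]
    if cam=='wrist':
        r=np.hypot(c[0],c[1]); th=np.arctan2(r,c[2]); return np.array([m['cx']+f*th*c[0]/r,m['cy']+f*th*c[1]/r])
    return np.array([m['cx']+f*c[0]/c[2],m['cy']+f*c[1]/c[2]])
E
python3 - <<'E'
from h import *
o=get_obs(); print(o)
for c in ['top','scene']:
    im=camera(c); cv2.imwrite(f'pics/{c}0.png',im[:,:,::-1])
    m=camera_model(c); print(c,m)
    for t in ['ramp','garage','garage_step','garage_rest','car','tractor','cone','pump']:
        for d in masks_of(t,c): 
            print(c,t,round(d['conf'],2),np.round(d['at']),d['pixels'].sum(), np.round(ray2plane(c,d['at']),3))
print(camera_model('wrist'))
E
```

```text
pics
{'clock': 0.0, 'joint_pos': array([-1.14198888e+00,  2.41416373e-01,  3.71536146e-03,  1.33517782e+00,
       -3.56162128e-05,  1.57076368e+00]), 'joint_vel': array([ 0.00019663, -0.00084849,  0.00134793,  0.00054515, -0.00213606,
        0.0006316 ]), 'tau': array([ 1.11957637e-03, -3.72318006e+01,  2.52407902e+01,  1.70358951e-02,
        5.08195922e-05, -6.09120178e-06]), 'eef_pos': array([ 0.20762238, -0.45416462,  0.23040786]), 'tool_rot': array([ 9.77099427e-01,  2.12780698e-01, -2.38926052e-04, -1.01362784e-03]), 'ft_force': array([0.04187162, 0.17448178, 0.07472768]), 'ft_torque': array([-0.00977773, -0.00919932,  0.05579499]), 'grip_width': 0.0854167861878819}
top {'fovy': 42.85480643269801, 'cx': 320.46679961862526, 'cy': 197.1370769282367, 'pose': array([[-1.60096586e-02, -9.92488156e-01,  1.21288711e-01,
         4.32402847e-01],
       [-9.99868905e-01,  1.61851557e-02,  4.61835884e-04,
        -1.15383828e-02],
       [-2.42144332e-03, -1.21265417e-01, -9.92617165e-01,
         1.10964510e+00],
       [ 0.00000000e+00,  0.00000000e+00,  0.00000000e+00,
         1.0
[... 1470 characters left out ...]
_rest 0.93 [197. 197.] 14314 [ 0.52  -0.294  0.   ]
scene car 0.63 [341. 300.] 1108 [0.729 0.058 0.   ]
scene tractor 0.97 [405. 180.] 796 [0.376 0.159 0.   ]
scene cone 0.71 [402. 312.] 764 [0.732 0.168 0.   ]
scene pump 0.69 [269. 300.] 1426 [ 0.751 -0.069  0.   ]
{'fovy': 65.70646984690485, 'cx': 314.262668913479, 'cy': 200.99010872114496, 'T_tool_cam': array([[-4.12141833e-04, -9.53454546e-01, -3.01536495e-01,
         7.57535614e-02],
       [ 9.99999883e-01, -4.69609524e-04,  1.18093669e-04,
        -1.35558937e-03],
       [-2.54201355e-04, -3.01536411e-01,  9.53454628e-01,
        -1.41083824e-01],
       [ 0.00000000e+00,  0.00000000e+00,  0.00000000e+00,
         1.00000000e+00]])}
```

Run:
```python
import cv2
a=cv2.imread('pics/top0.png'); cv2.imwrite('pics/v1.png',cv2.resize(a[60:350,150:550],None,fx=2,fy=2,interpolation=cv2.INTER_CUBIC))
```

```text
(no output)
```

View pics/v1.png

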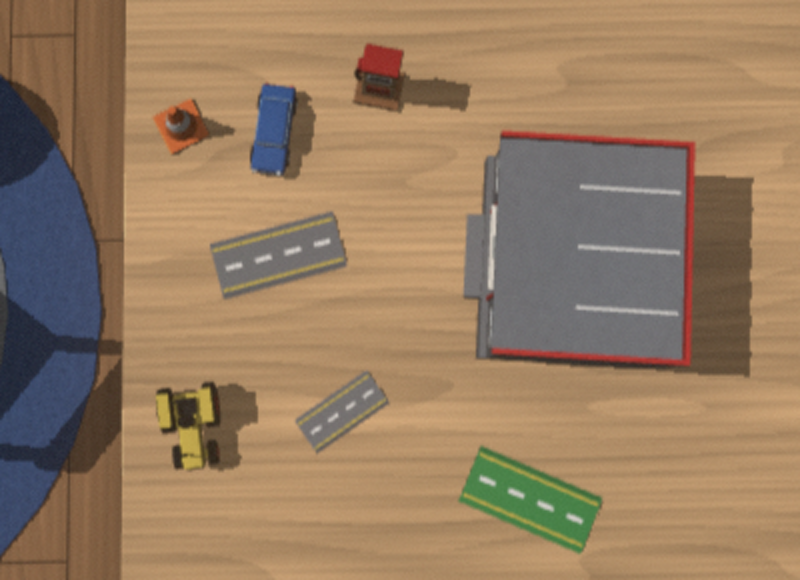

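View pics/scene0.png

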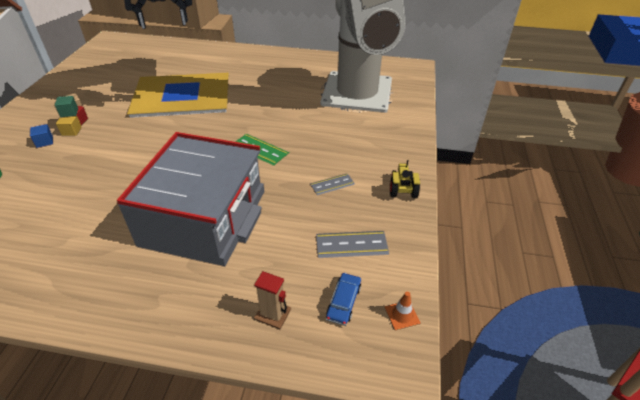

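Large grey plate at top px (290,188), small grey plate at (323,267), green plate at (414,310). The larger non-green one, (290,188), is the ramp. Next: an enlarged crop to confirm it, plus the ramp, edge and garage poses.

Run:
```python
from h import *
im=camera('top'); g=cv2.cvtColor(im,cv2.COLOR_RGB2GRAY)
d=[d for d in masks_of('ramp','top') if abs(d['at'][0]-290)<10][0]
c=cv2.findContours(d['pixels'].astype(np.uint8),cv2.RETR_EXTERNAL,cv2.CHAIN_APPROX_NONE)[0]
c=max(c,key=len)[:,0].astype(float)
W=np.array([ray2plane('top',p,.0015)[:2] for p in c]); r=cv2.minAreaRect((W*1000).astype(np.float32)); print('ramp mm',r,cv2.boxPoints(r))
# color-based
hsv=cv2.cvtColor(im,cv2.COLOR_RGB2HSV); 
print([hsv[188,x] for x in (280,285,290,296)], hsv[215,290])
# table edge
for v in (150,180,230,300,340):
    row=g[v].astype(float); gr=np.abs(np.diff(cv2.GaussianBlur(im[v:v+1].astype(np.float32),(5,1),0)[0].sum(1)))[195:230]; u=195+gr.argmax()+.5; print('edge',v,u,ray2plane('top',(u,v))[:2].round(4))
crop=lambda x0,y0,x1,y1,s:cv2.resize(im[y0:y1,x0:x1,::-1],None,fx=s,fy=s,interpolation=cv2.INTER_CUBIC)
a=crop(245,150,335,220,5); b=crop(375,115,425,255,4); 
cv2.imwrite('pics/v2.png',np.hstack([cv2.copyMakeBorder(a,0,560-350,0,0,0),b]))
```

```text
ramp mm ((590.5321655273438, 58.344261169433594), (65.14196014404297, 139.26483154296875), 14.933317184448242) [[ 5.4111731e+02  1.1723157e+02]
 [ 5.7700513e+02 -1.7329784e+01]
 [ 6.3994702e+02 -5.4304504e-01]
 [ 6.0405920e+02  1.3401831e+02]]
[array([ 13,  14, 164], dtype=uint8), array([ 15,  15, 175], dtype=uint8), array([ 12,  11, 115], dtype=uint8), array([  6,  11, 116], dtype=uint8)] [ 16 105 177]
edge 150 211.5 [0.6773 0.2291]
edge 180 211.5 [0.6099 0.2285]
edge 230 210.5 [0.4998 0.2296]
edge 300 210.5 [0.3499 0.228 ]
edge 340 210.5 [0.2664 0.2272]
```

View pics/v2.png

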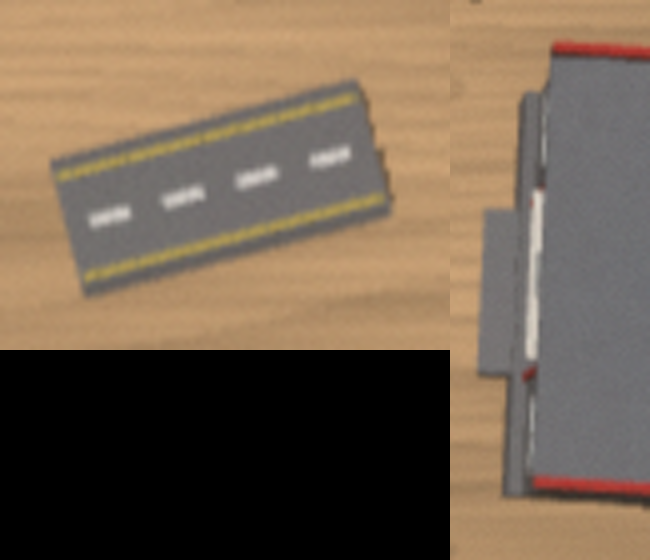

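The crop confirms the large grey ramp with yellow side lines. Its centre is about (0.590, 0.058) and its heading about 105°. The table edge is at y≈0.2285. In the crop the rest's outer corners are at top px (383.5,167.5) and (382.3,208.8).

```bash
cat >> h.py <<'E'
def Rt(psi,lean=0): return (R.from_euler('z',psi,degrees=True)*R.from_euler('x',180,degrees=True)*R.from_euler('y',lean,degrees=True))
def plan(p,psi,lean=0,n=None,vmax=45,wmax=8.4):
    "rows (tool deltas) from the measured pose to TCP p, tool x heading psi, lean about tool y"
    o=get_obs(); R0=R.from_quat(o['tool_rot']); d=(np.array(p)-o['eef_pos'])*1000; w=(R0.inv()*Rt(psi,lean)).as_rotvec(degrees=True)
    n=n or int(max(1,np.ceil(np.linalg.norm(d)/vmax),np.ceil(np.linalg.norm(w)/wmax)))
    for k in range(n):
        Rk=R0*R.from_rotvec(w*k/n,degrees=True); print(list(np.round(Rk.inv().apply(d/n),1)),list(np.round(w/n,2)))
    print('n',n,'t',o['clock'],'F',o['ft_force'].round(1),'pos',o['eef_pos'].round(4))
E
python3 - <<'E'
from h import *
for n,z,pts in [('rest',.019,[(383.5,167.5),(382.25,208.75)]),('front',.025,[(393.5,138.25),(388.25,239.25)]),('roof',.128,[(400.5,126.5),(497,131.5),(495,242),(395,237.5)]),('lines',.128,[(440,153),(490,156.5),(439,183),(490,186.5),(438,213.5),(489,217)])]:
    print(n,[ray2plane('top',p,z)[:2].round(4).tolist() for p in pts])
plan((0.59,0.0,0.23),-75)
E
```

```text
rest [[0.6282, -0.1489], [0.5384, -0.1434]]
front [[0.6913, -0.1719], [0.4726, -0.1534]]
roof [[0.6902, -0.1712], [0.6769, -0.3609], [0.4602, -0.3445], [0.4719, -0.153]]
lines [[0.6357, -0.2468], [0.6271, -0.3443], [0.5763, -0.2422], [0.5678, -0.3409], [0.5168, -0.2376], [0.5084, -0.3357]]
[np.float64(38.3), np.float64(-18.2), np.float64(0.1)] [np.float64(0.0), np.float64(-0.0), np.float64(7.11)]
[np.float64(35.8), np.float64(-22.8), np.float64(0.1)] [np.float64(0.0), np.float64(-0.0), np.float64(7.11)]
[np.float64(32.7), np.float64(-27.1), np.float64(0.1)] [np.float64(0.0), np.float64(-0.0), np.float64(7.11)]
[np.float64(29.1), np.float64(-30.9), np.float64(0.1)] [np.float64(0.0), np.float64(-0.0), np.float64(7.11)]
[np.float64(25.0), np.float64(-34.3), np.float64(0.1)] [np.float64(0.0), np.float64(-0.0), np.float64(7.11)]
[np.float64(20.6), np.float64(-37.1), np.float64(0.1)] [np.float64(0.0), np.float64(-0.0), np.float64(7.11)]
[np.float64(15.8), np.float64(-39.4), np.float64(0.1)] [np.float64(0.0), np.float64(-0.0), np.float64(7.11)]
[np.float64(10.9), np.float64(-41.0), np.float64(0.1)] [np.float64(0.0), np.float64(-0.0), np.float64(7.11)]
[np.float64(5.7), np.float64(-42.0), np.float64(0.1)] [np.float64(0.0), np.float64(-0.0), np.float64(7.11)]
[np.float64(0.4), np.float64(-42.4), np.float64(0.1)] [np.float64(0.0), np.float64(-0.0), np.float64(7.11)]
[np.float64(-4.8), np.float64(-42.2), np.float64(0.1)] [np.float64(0.0), np.float64(-0.0), np.float64(7.11)]
[np.float64(-10.0), np.float64(-41.2), np.float64(0.1)] [np.float64(0.0), np.float64(-0.0), np.float64(7.11)]
[np.float64(-15.0), np.float64(-39.7), np.float64(0.1)] [np.float64(0.0), np.float64(-0.0), np.float64(7.11)]
[np.float64(-19.8), np.float64(-37.5), np.float64(0.1)] [np.float64(0.0), np.float64(-0.0), np.float64(7.11)]
n 14 t 1.0 F [-0.7  0.3  0.6] pos [ 0.2079 -0.4547  0.2313]
```

>>> {"method": "jog_arm", "body": {
  "deltas": [
    [[38,-18,0,0,0,7.1,20],[36,-23,0,0,0,7.1,20],[33,-27,0,0,0,7.1,20],[29,-31,0,0,0,7.1,10],[25,-34,0,0,0,7.1,10]]
  ]
}}

```text
clock: 1.5
eef_pos: [0.3461, -0.2956, 0.2309]
tool_rot: [0.994, -0.11, 0.001, 0.001]
ft_force: [1.2, -0.4, -0.4]
grip_width: 0.0122
```

>>> {"method": "jog_arm", "body": {
  "deltas": [
    [[21,-37,0,0,0,7.1,10],[16,-39,0,0,0,7.1,10],[11,-41,0,0,0,7.1,10],[6,-42,0,0,0,7.1,10],[0,-42,0,0,0,7.1,10]]
  ]
}}

```text
clock: 2.0
eef_pos: [0.4046, -0.2478, 0.2362]
tool_rot: [0.949, -0.309, 0.013, -0.061]
ft_force: [-0.5, -1.0, 0.1]
grip_width: 0.0097
```

>>> {"method": "jog_arm", "body": {
  "deltas": [
    [[-5,-42,0,0,0,7.1,10],[-10,-41,0,0,0,7.1,10],[-15,-40,0,0,0,7.1,10],[-20,-37,0,0,0,7.1,10],[0,0,0,0,0,0,10]]
  ]
}}

```text
clock: 2.5
eef_pos: [0.3242, -0.2459, 0.2699]
tool_rot: [0.896, -0.418, 0.007, -0.151]
ft_force: [0.8, -1.1, 0.9]
grip_width: 0.0102
```

Run:
```python
from h import *
o=get_obs(); print(o['joint_pos'].round(3)); print(R.from_quat(o['tool_rot']).as_matrix().round(3))
```

```text
[-0.858  0.118 -0.084  1.484  0.282  3.141]
[[ 0.65  -0.747  0.139]
 [-0.751 -0.604  0.265]
 [-0.114 -0.277 -0.954]]
```

Joint 6 hit its limit; psi = j1 − j6 + 180°. I'll go the other way, to heading 105°.

Run:
```python
from h import *
plan((0.59,0.0,0.23),105,n=20)
```

```text
[np.float64(-0.4), np.float64(-16.8), np.float64(7.0)] [np.float64(-0.69), np.float64(-0.99), np.float64(-7.67)]
[np.float64(2.0), np.float64(-16.8), np.float64(6.8)] [np.float64(-0.69), np.float64(-0.99), np.float64(-7.67)]
[np.float64(4.3), np.float64(-16.4), np.float64(6.5)] [np.float64(-0.69), np.float64(-0.99), np.float64(-7.67)]
[np.float64(6.6), np.float64(-15.8), np.float64(6.3)] [np.float64(-0.69), np.float64(-0.99), np.float64(-7.67)]
[np.float64(8.8), np.float64(-14.8), np.float64(5.9)] [np.float64(-0.69), np.float64(-0.99), np.float64(-7.67)]
[np.float64(10.8), np.float64(-13.6), np.float64(5.6)] [np.float64(-0.69), np.float64(-0.99), np.float64(-7.67)]
[np.float64(12.6), np.float64(-12.1), np.float64(5.2)] [np.float64(-0.69), np.float64(-0.99), np.float64(-7.67)]
[np.float64(14.2), np.float64(-10.3), np.float64(4.9)] [np.float64(-0.69), np.float64(-0.99), np.float64(-7.67)]
[np.float64(15.5), np.float64(-8.4), np.float64(4.5)] [np.float64(-0.69), np.float64(-0.99), np.float64(-7.67)]
[np.float64(16.6), np.float64(-6.3), np.float64(4.1)] [np.float64(-0.69), np.float64(-0.
[... 498 characters left out ...]
4(5.3), np.float64(2.6)] [np.float64(-0.69), np.float64(-0.99), np.float64(-7.67)]
[np.float64(16.4), np.float64(7.5), np.float64(2.4)] [np.float64(-0.69), np.float64(-0.99), np.float64(-7.67)]
[np.float64(15.3), np.float64(9.6), np.float64(2.2)] [np.float64(-0.69), np.float64(-0.99), np.float64(-7.67)]
[np.float64(13.9), np.float64(11.5), np.float64(2.1)] [np.float64(-0.69), np.float64(-0.99), np.float64(-7.67)]
[np.float64(12.3), np.float64(13.3), np.float64(2.0)] [np.float64(-0.69), np.float64(-0.99), np.float64(-7.67)]
[np.float64(10.5), np.float64(14.8), np.float64(2.0)] [np.float64(-0.69), np.float64(-0.99), np.float64(-7.67)]
n 20 t 2.5 F [ 0.8 -1.1  0.9] pos [ 0.3242 -0.2459  0.2699]
```

>>> {"method": "jog_arm", "body": {
  "deltas": [
    [[0,-17,7,-0.7,-1,-7.7,10],[2,-17,7,-0.7,-1,-7.7,10],[4,-16,6.5,-0.7,-1,-7.7,10],[7,-16,6,-0.7,-1,-7.7,10],[9,-15,6,-0.7,-1,-7.7,10]]
  ]
}}

```text
clock: 3.0
eef_pos: [0.3934, -0.1854, 0.2599]
tool_rot: [0.988, -0.082, 0.008, -0.128]
ft_force: [-0.4, 0.5, -0.2]
grip_width: 0.0101
```

>>> {"method": "jog_arm", "body": {
  "deltas": [
    [[11,-14,5.5,-0.7,-1,-7.7,10],[13,-12,5,-0.7,-1,-7.7,10],[14,-10,5,-0.7,-1,-7.7,10],[15.5,-8,4.5,-0.7,-1,-7.7,10],[16.5,-6,4,-0.7,-1,-7.7,10]]
  ]
}}

```text
clock: 3.5
eef_pos: [0.4643, -0.1188, 0.2482]
tool_rot: [0.959, 0.27, 0.006, -0.088]
ft_force: [-0.3, 0.1, 0.2]
grip_width: 0.01
```

>>> {"method": "jog_arm", "body": {
  "deltas": [
    [[17,-4,4,-0.7,-1,-7.7,10],[18,-2,3.5,-0.7,-1,-7.7,10],[18,0.5,3,-0.7,-1,-7.7,10],[18,3,3,-0.7,-1,-7.7,10],[17,5,2.5,-0.7,-1,-7.7,10]]
  ]
}}

```text
clock: 4.0
eef_pos: [0.5317, -0.0472, 0.2355]
tool_rot: [0.808, 0.589, 0.002, -0.038]
ft_force: [-0.4, -0.8, 1.0]
grip_width: 0.0101
```

>>> {"method": "jog_arm", "body": {
  "deltas": [
    [[16,7.5,2.5,-0.7,-1,-7.7,10],[15,9.5,2,-0.7,-1,-7.7,10],[14,11.5,2,-0.7,-1,-7.7,10],[12,13,2,-0.7,-1,-7.7,10],[10.5,15,2,-0.7,-1,-7.7,10]]
  ]
}}

```text
clock: 4.5
eef_pos: [0.5961, 0.027, 0.2229]
tool_rot: [0.554, 0.833, -0.003, 0.017]
ft_force: [0.2, 0.1, 0.3]
grip_width: 0.0098
```

Run:
```python
from h import *
plan((0.59,0.0,0.23),105)
```

```text
[np.float64(-22.8), np.float64(-15.9), np.float64(-6.6)] [np.float64(0.94), np.float64(1.79), np.float64(7.74)]
n 1 t 4.5 F [0.2 0.1 0.3] pos [0.5961 0.027  0.2229]
```

Run:
```python
from h import *
o=get_obs(); im=camera('wrist')
v=cv2.resize(im,None,fx=1.25,fy=1.25)[:,:,::-1].copy()
u=np.array([np.cos(np.radians(-94.5)),np.sin(np.radians(-94.5))]); n=np.array([-u[1],u[0]]); rm=np.array([.5833,-.1462])
def gp(x,y,z): return np.r_[rm+u*(x+.108)+n*y,z]
for (x,y,z) in [(-.108,.045,.019),(-.108,-.045,.019),(-.09,.045,.025),(-.09,-.045,.025),(-.228,0,0)]:
    p=proj('wrist',gp(x,y,z),o)*1.25; cv2.drawMarker(v,tuple(int(a) for a in p),(0,0,255),0,10,1); print(p/1.25)
for p in [(.541,.1172),(.577,-.0173),(.640,-.0005),(.604,.134)]:
    q=proj('wrist',np.r_[p,0],o)*1.25; cv2.drawMarker(v,tuple(int(a) for a in q),(255,0,0),0,10,1)
cv2.imwrite('pics/w1.png',v); np.save('w1.npy',im)
```

```text
[284.92880241 296.2773304 ]
[224.02796713 269.86519797]
[279.2704605  307.86935247]
[218.79030941 281.98231603]
[293.78629383 203.95476917]
```

View pics/w1.png

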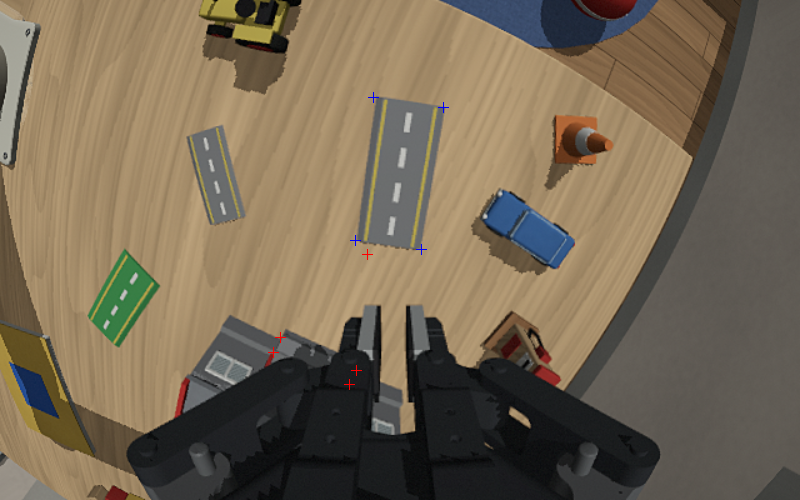

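The picture shows the ramp with the predicted corners within a few px. The cone and car are at right, the tractor at top left, and the fingers cover the doorway. Next: the approach to the press point.

Run:
```python
from h import *
plan((0.602,0.015,0.022),105,n=6)
```

```text
[np.float64(-1.5), np.float64(-0.8), np.float64(33.4)] [np.float64(0.18), np.float64(0.29), np.float64(1.35)]
[np.float64(-1.7), np.float64(-0.6), np.float64(33.4)] [np.float64(0.18), np.float64(0.29), np.float64(1.35)]
[np.float64(-1.9), np.float64(-0.5), np.float64(33.4)] [np.float64(0.18), np.float64(0.29), np.float64(1.35)]
[np.float64(-2.1), np.float64(-0.4), np.float64(33.4)] [np.float64(0.18), np.float64(0.29), np.float64(1.35)]
[np.float64(-2.2), np.float64(-0.2), np.float64(33.4)] [np.float64(0.18), np.float64(0.29), np.float64(1.35)]
[np.float64(-2.4), np.float64(-0.0), np.float64(33.4)] [np.float64(0.18), np.float64(0.29), np.float64(1.35)]
n 6 t 4.55 F [1.5 1.9 1.1] pos [0.5973 0.0298 0.2222]
```

>>> {"method": "jog_arm", "body": {
  "deltas": [
    [[-2,-1,33,0.2,0.3,1.4,10],[-2,-0.5,33,0.2,0.3,1.4,10],[-2,-0.5,33,0.2,0.3,1.4,10],[-2,-0.5,33,0.2,0.3,1.4,10],[-2,0,33,0.2,0.3,1.4,10]]
  ]
}}

```text
clock: 5.05
eef_pos: [0.6099, 0.0226, 0.058]
tool_rot: [0.601, 0.8, 0.005, 0.008]
ft_force: [-0.5, 0.5, -0.5]
grip_width: 0.0097
```

>>> {"method": "jog_arm", "body": {
  "deltas": [
    [[-2,0,33,0.2,0.3,1.4,10],[0,0,0,0,0,0,10]]
  ]
}}

```text
clock: 5.25
eef_pos: [0.6073, 0.0208, 0.0179]
tool_rot: [0.611, 0.792, 0.002, 0.001]
ft_force: [-0.9, -0.4, -1.1]
grip_width: 0.01
```

Run:
```python
from h import *
plan((0.602,0.015,0.006),105,n=2)
```

```text
[np.float64(-2.2), np.float64(-3.3), np.float64(6.0)] [np.float64(0.14), np.float64(-0.02), np.float64(-0.16)]
[np.float64(-2.1), np.float64(-3.3), np.float64(6.0)] [np.float64(0.14), np.float64(-0.02), np.float64(-0.16)]
n 2 t 5.25 F [-0.9 -0.4 -1.1] pos [0.6073 0.0208 0.0179]
```

>>> {"method": "jog_arm", "body": {
  "deltas": [
    [[-2,-3,6,0,0,0,10],[-2,-3,6,0,0,0,10],[0,0,2,0,0,0,10],[0,0,2,0,0,0,10]]
  ]
}}

```text
clock: 5.65
eef_pos: [0.6056, 0.0159, 0.0053]
tool_rot: [0.61, 0.792, 0.004, 0.004]
ft_force: [0.5, -0.0, 0.0]
grip_width: 0.0102
```

>>> {"method": "jog_arm", "body": {
  "deltas": [
    [[0,0,1.5,0,0,0,10],[0,0,1.5,0,0,0,10]]
  ]
}}

```text
clock: 5.85
eef_pos: [0.6072, 0.016, 0.0043]
tool_rot: [0.61, 0.792, 0.006, 0.006]
ft_force: [0.4, -0.9, -0.3]
grip_width: 0.0099
```

>>> {"method": "jog_arm", "body": {
  "deltas": [
    [[0,0,1.5,0,0,0,10]]
  ]
}}

```text
clock: 5.95
eef_pos: [0.6077, 0.0161, 0.0035]
tool_rot: [0.61, 0.792, 0.006, 0.006]
ft_force: [-3.0, 0.4, 10.0]
grip_width: 0.0097
```

>>> {"method": "jog_arm", "body": {
  "deltas": [
    [[0,0,1.5,0,0,0,10]]
  ]
}}

```text
clock: 6.05
eef_pos: [0.6078, 0.0161, 0.0034]
tool_rot: [0.61, 0.792, 0.006, 0.006]
ft_force: [-5.8, -0.4, 14.1]
grip_width: 0.0098
```

>>> {"method": "jog_arm", "body": {
  "deltas": [
    [[6,1,0.7,0,0,0.6,10],[11.5,2.5,0.7,0,0,1.2,10]]
  ]
}}

```text
clock: 6.25
eef_pos: [0.6079, 0.0327, 0.0036]
tool_rot: [0.624, 0.781, 0.007, 0.008]
ft_force: [0.1, -0.4, 1.3]
grip_width: 0.01
```

>>> {"method": "jog_arm", "body": {
  "deltas": [
    [[11.5,2,0.7,0,0,1.2,10]]
  ]
}}

```text
clock: 6.35
eef_pos: [0.6081, 0.0443, 0.0036]
tool_rot: [0.633, 0.774, 0.007, 0.008]
ft_force: [0.6, -0.5, 3.2]
grip_width: 0.0102
```

```bash
cat > ramp.py <<'E'
from h import *
def ramp(near=None,z=.0015,cam='top'):
    camera(cam); out=[]
    for d in masks_of('ramp',cam):
        c=max(cv2.findContours(d['pixels'].astype(np.uint8),0,1)[0],key=len)[:,0].astype(float)
        r=cv2.minAreaRect(np.array([ray2plane(cam,p,z,get_obs())[:2]*1000 for p in c],np.float32))
        print(round(d['conf'],2),np.round(d['at']),np.round(r[0],1),np.round(r[1],1),round(r[2],1),np.round(cv2.boxPoints(r)).tolist())
if __name__=='__main__': ramp(); print(get_obs()['eef_pos'].round(4))
E
python3 ramp.py
```

```text
0.75 [416. 309.] [ 322.6 -209. ] [141.8  66.5] 65.2 [[263.0, -259.0], [323.0, -287.0], [383.0, -159.0], [322.0, -131.0]]
0.57 [335. 258.] [439.  -45.8] [45.5 21.1] 7.1 [[415.0, -38.0], [418.0, -59.0], [463.0, -53.0], [460.0, -32.0]]
[0.608  0.046  0.0036]
```

Run:
```python
from ramp import *
ramp(cam='scene')
im=camera('scene'); cv2.imwrite('pics/s1.png',cv2.resize(im[120:340,230:460,::-1],None,fx=3,fy=3))
```

```text
0.97 [264. 150.] [ 324.3 -207.5] [143.5  64.3] 64.8 [[265.0, -259.0], [323.0, -286.0], [384.0, -156.0], [326.0, -129.0]]
0.81 [369. 248.] [593.5  81.9] [ 63.7 140.2] 15.1 [[544.0, 141.0], [581.0, 6.0], [643.0, 22.0], [606.0, 158.0]]
0.54 [319. 185.] [436.8 -31.2] [46.9 44.3] 31.5 [[405.0, -25.0], [428.0, -62.0], [468.0, -38.0], [445.0, -0.0]]
```

View pics/s1.png

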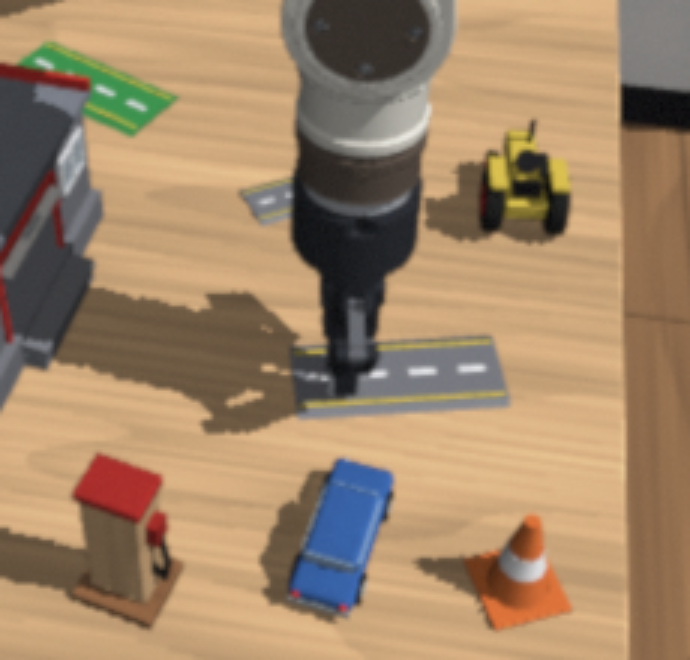

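The scene view shows the ramp has slid about 23 mm with little turn, fingers still on its rear part. I'll press a bit harder and go on.

>>> {"method": "jog_arm", "body": {
  "deltas": [
    [[0,0,1.2,0,0,0,10],[6,1,1.2,0,0,0.6,10],[10,1.5,1.2,0,0,1.2,10]]
  ]
}}

```text
clock: 6.9
eef_pos: [0.6095, 0.0567, 0.0036]
tool_rot: [0.646, 0.763, 0.007, 0.011]
ft_force: [0.2, -4.4, 7.0]
grip_width: 0.0098
```

>>> {"method": "jog_arm", "body": {
  "deltas": [
    [[10,1.5,1.2,0,0,1.2,10],[10,1,1.2,0,0,1.2,10]]
  ]
}}

```text
clock: 7.1
eef_pos: [0.6114, 0.0728, 0.0036]
tool_rot: [0.664, 0.748, 0.007, 0.015]
ft_force: [0.8, -3.6, 7.9]
grip_width: 0.01
```

>>> {"method": "jog_arm", "body": {
  "deltas": [
    [[10,1,1.2,0,0,1.2,10],[10,1,1.2,0,0,1.2,10]]
  ]
}}

```text
clock: 7.3
eef_pos: [0.614, 0.089, 0.0037]
tool_rot: [0.681, 0.732, 0.007, 0.02]
ft_force: [-0.9, -3.4, 7.6]
grip_width: 0.0097
```

Run:
```python
from ramp import *
o=get_obs();print(o['eef_pos'],o['ft_force'])
ramp(cam='scene')
```

```text
[0.61398834 0.08898323 0.0036721 ] [-0.92551292 -3.35165951  7.59743351]
0.97 [333. 183.] [422.   -7.2] [43.6 95.8] 34.1 [[377.0, 20.0], [431.0, -59.0], [467.0, -35.0], [413.0, 45.0]]
0.69 [386. 252.] [596.4 121.8] [ 64.1 140.1] 20.7 [[542.0, 176.0], [591.0, 45.0], [651.0, 68.0], [602.0, 199.0]]
0.66 [265. 149.] [ 325.  -207.1] [141.8  63.2] 66.9 [[268.0, -260.0], [326.0, -285.0], [382.0, -154.0], [324.0, -130.0]]
0.48 [199. 198.] [ 495.8 -299. ] [320.3 378.9] 85.5 [[294.0, -444.0], [672.0, -474.0], [697.0, -154.0], [320.0, -125.0]]
```

Run:
```python
from h import *
print(R.from_quat(get_obs()['tool_rot']).as_matrix().round(3))
plan((0.614,0.089,0.0075),110,n=2)
```

```text
[[-0.074  0.997  0.038]
 [ 0.997  0.075 -0.014]
 [-0.017  0.037 -0.999]]
[np.float64(-0.8), np.float64(-0.1), np.float64(-1.9)] [np.float64(0.99), np.float64(0.64), np.float64(-7.87)]
[np.float64(-0.7), np.float64(-0.3), np.float64(-1.9)] [np.float64(0.99), np.float64(0.64), np.float64(-7.87)]
n 2 t 7.4 F [-0.2 -0.1  7.1] pos [0.6143 0.0905 0.0037]
```

>>> {"method": "jog_arm", "body": {
  "deltas": [
    [[-1,0,-2,1,0.6,-8,18],[-1,0,-2,1,0.6,-8,18],[0,0,0,0,0,0,18]]
  ]
}}

```text
clock: 7.7
eef_pos: [0.6139, 0.0863, 0.0071]
tool_rot: [0.568, 0.823, -0.002, -0.0]
ft_force: [0.6, -0.3, 0.5]
grip_width: 0.0184
```

Run:
```python
from h import *
plan((0.613,0.089,0.0045),110,n=2)
```

```text
[np.float64(1.4), np.float64(0.1), np.float64(1.3)] [np.float64(-0.1), np.float64(0.07), np.float64(0.37)]
[np.float64(1.4), np.float64(0.1), np.float64(1.3)] [np.float64(-0.1), np.float64(0.07), np.float64(0.37)]
n 2 t 7.7 F [ 0.6 -0.3  0.5] pos [0.6139 0.0863 0.0071]
```

>>> {"method": "jog_arm", "body": {
  "deltas": [
    [[1.4,0,1.3,0,0,0,18],[1,0,1.5,0,0,0,18],[0,0,1.2,0.2,0.1,0,18],[0,0,1.2,0.2,0.1,0,18]]
  ]
}}

```text
clock: 8.1
eef_pos: [0.6126, 0.0874, 0.0033]
tool_rot: [0.572, 0.82, -0.004, -0.003]
ft_force: [-3.1, -0.1, 8.3]
grip_width: 0.018
```

>>> {"method": "jog_arm", "body": {
  "deltas": [
    [[5,0.5,1.2,0.25,0.1,1.5,18],[9,1,1.2,0.25,0.1,2,18],[9,0.5,1.2,0.25,0.1,2,18]]
  ]
}}

```text
clock: 8.4
eef_pos: [0.6108, 0.1071, 0.0035]
tool_rot: [0.616, 0.788, -0.007, -0.003]
ft_force: [-0.3, -2.1, 6.2]
grip_width: 0.0179
```

Run:
```python
from ramp import *
o=get_obs();print(o['eef_pos'],o['ft_force'])
print(R.from_quat(get_obs()['tool_rot']).as_matrix().round(3))
ramp(cam='scene')
```

```text
[0.61076186 0.10706423 0.00347159] [-0.31239225 -2.08506617  6.20994341]
[[-0.242  0.97  -0.014]
 [ 0.97   0.241 -0.008]
 [-0.004 -0.015 -1.   ]]
0.71 [395. 253.] [592.6 133.1] [ 64.7 141.9] 25.4 [[533.0, 183.0], [594.0, 55.0], [652.0, 83.0], [591.0, 211.0]]
0.65 [330. 184.] [422.2  -7.6] [42.6 95.1] 35.1 [[377.0, 19.0], [432.0, -59.0], [467.0, -34.0], [412.0, 44.0]]
0.62 [263. 149.] [ 323.5 -205.9] [140.3  63.4] 63.9 [[264.0, -255.0], [321.0, -283.0], [383.0, -157.0], [326.0, -129.0]]
```

Pushing from behind the centre is unstable and the yaw grows. I'll press ahead of the centre and pull instead, steering towards +x.

Run:
```python
from h import *
plan((0.579,0.164,0.0075),90,n=3)
```

```text
[np.float64(20.5), np.float64(-5.7), np.float64(-1.3)] [np.float64(-0.28), np.float64(0.08), np.float64(4.71)]
[np.float64(20.0), np.float64(-7.4), np.float64(-1.3)] [np.float64(-0.28), np.float64(0.08), np.float64(4.71)]
[np.float64(19.3), np.float64(-9.0), np.float64(-1.3)] [np.float64(-0.28), np.float64(0.08), np.float64(4.71)]
n 3 t 8.5 F [-0.2 -0.4  5.8] pos [0.6107 0.1084 0.0035]
```

>>> {"method": "jog_arm", "body": {
  "deltas": [
    [[0,0,-7,-0.3,0,0,6],[20.5,-6,0,-0.3,0,4.7,6],[20,-7.5,0,-0.3,0,4.7,6],[19,-9,0,0,0,4.7,6],[0,0,2,0,0,0,6]]
  ]
}}

```text
clock: 9.0
eef_pos: [0.577, 0.1645, 0.0088]
tool_rot: [0.713, 0.701, -0.0, 0.002]
ft_force: [1.1, -0.5, -0.9]
grip_width: 0.0061
```

Run:
```python
from h import *
plan((0.579,0.164,0.0045),90,n=2)
```

```text
[np.float64(-0.2), np.float64(1.0), np.float64(2.1)] [np.float64(0.07), np.float64(0.1), np.float64(-0.48)]
[np.float64(-0.2), np.float64(1.0), np.float64(2.1)] [np.float64(0.07), np.float64(0.1), np.float64(-0.48)]
n 2 t 9.0 F [ 1.1 -0.5 -0.9] pos [0.577  0.1645 0.0088]
```

>>> {"method": "jog_arm", "body": {
  "deltas": [
    [[0,1,2.2,0,0,0,6],[0,1,2,0,0,0,6],[0,0,1.5,0,0,0,6],[0,0,1.3,0,0,0,6],[0,0,1.2,0,0,0,6]]
  ]
}}

```text
clock: 9.5
eef_pos: [0.5795, 0.1635, 0.0033]
tool_rot: [0.713, 0.701, 0.001, 0.001]
ft_force: [-2.4, 1.2, 7.2]
grip_width: 0.0065
```

>>> {"method": "jog_arm", "body": {
  "deltas": [
    [[3,5,1.2,0,0,0,6],[4,8,1.2,0,0,0,6],[5,8,1.2,0,0,0,6]]
  ]
}}

```text
clock: 9.8
eef_pos: [0.6009, 0.1718, 0.0033]
tool_rot: [0.714, 0.7, -0.0, 0.001]
ft_force: [-3.1, -1.4, 7.6]
grip_width: 0.006
```

Run:
```python
from ramp import *
o=get_obs();print(o['eef_pos'],o['ft_force'])
print(R.from_quat(get_obs()['tool_rot']).as_matrix().round(3))
ramp(cam='scene')
```

```text
[0.60093001 0.17175122 0.00332834] [-3.05553865 -1.35239633  7.55456144]
[[ 0.02   1.     0.001]
 [ 1.    -0.02  -0.002]
 [-0.002  0.001 -1.   ]]
0.89 [333. 182.] [421.7  -6.4] [44.1 97.5] 33.0 [[377.0, 23.0], [430.0, -59.0], [467.0, -35.0], [414.0, 47.0]]
0.76 [385. 256.] [603.8 139.1] [ 67.7 142.1] 15.8 [[552.0, 198.0], [591.0, 61.0], [656.0, 80.0], [617.0, 217.0]]
0.71 [263. 151.] [ 326.  -208.3] [143.2  61.4] 65.1 [[268.0, -260.0], [324.0, -286.0], [384.0, -156.0], [328.0, -130.0]]
```

>>> {"method": "jog_arm", "body": {
  "deltas": [
    [[7,5,1.2,0,0,0,6],[8,5,1.2,0,0,0,6],[8,5,1.2,0,0,0,6],[9,3,1.2,0,0,0,6]]
  ]
}}

```text
clock: 10.3
eef_pos: [0.6254, 0.1972, 0.0034]
tool_rot: [0.717, 0.697, 0.001, 0.006]
ft_force: [-1.1, -2.4, 7.1]
grip_width: 0.006
```

Run:
```python
from ramp import *
o=get_obs();print(o['eef_pos'],o['ft_force'])
ramp(cam='scene')
```

```text
[0.62539196 0.19722181 0.00340937] [-1.0735795  -2.36439722  7.12790283]
0.9 [332. 185.] [421.4  -8. ] [42.6 95.4] 34.9 [[377.0, 19.0], [431.0, -59.0], [466.0, -35.0], [412.0, 43.0]]
0.8 [262. 150.] [ 323.3 -207.2] [145.9  68.1] 63.6 [[260.0, -257.0], [321.0, -288.0], [386.0, -157.0], [325.0, -127.0]]
0.76 [396. 262.] [617.6 158.9] [ 63.7 140.5] 3.4 [[582.0, 227.0], [590.0, 87.0], [654.0, 91.0], [645.0, 231.0]]
```

>>> {"method": "jog_arm", "body": {
  "deltas": [
    [[9,1,1.2,0,-0.2,0,6],[6,0.5,1.2,0,-0.2,0,6],[0,0,-5,0,-0.2,0,6],[-27,-4,-1,0,0,0,6],[-22,-4,0,0,0,0,6]]
  ]
}}

```text
clock: 10.9
eef_pos: [0.6226, 0.1621, 0.0102]
tool_rot: [0.717, 0.697, -0.0, 0.012]
ft_force: [-0.0, -0.5, 0.7]
grip_width: 0.0062
```

Run:
```python
from ramp import *
o=get_obs();print(o['eef_pos'],o['ft_force'])
ramp(cam='scene')
plan((0.618,0.165,0.0045),90,n=2)
```

```text
[0.62259699 0.16210781 0.01015728] [-0.0387161  -0.51425405  0.74463008]
0.97 [264. 149.] [ 324.3 -207. ] [145.7  64.8] 62.5 [[262.0, -257.0], [319.0, -287.0], [387.0, -157.0], [329.0, -127.0]]
0.69 [411. 264.] [621.9 171.7] [ 63.3 140.1] 2.9 [[587.0, 240.0], [594.0, 100.0], [657.0, 103.0], [650.0, 243.0]]
0.69 [334. 185.] [422.6  -7.5] [44.6 95.2] 35.6 [[377.0, 18.0], [432.0, -59.0], [468.0, -33.0], [413.0, 44.0]]
[np.float64(2.5), np.float64(-2.2), np.float64(2.7)] [np.float64(0.47), np.float64(0.53), np.float64(-0.89)]
[np.float64(2.5), np.float64(-2.1), np.float64(2.8)] [np.float64(0.47), np.float64(0.53), np.float64(-0.89)]
n 2 t 11.0 F [-0.3 -0.4 -1.1] pos [0.6221 0.1601 0.0101]
```

>>> {"method": "jog_arm", "body": {
  "deltas": [
    [[3,0,2.8,0.5,0.5,0,6],[2,0,2.8,0.5,0.5,0,6],[0,0,1.5,0,0,0,6],[0,0,1.3,0,0,0,6],[0,0,1.2,0,0,0,6]]
  ]
}}

```text
clock: 11.5
eef_pos: [0.6235, 0.1656, 0.0034]
tool_rot: [0.718, 0.696, -0.0, -0.0]
ft_force: [-2.6, -1.4, 8.3]
grip_width: 0.0066
```

>>> {"method": "jog_arm", "body": {
  "deltas": [
    [[5,0,1.2,0,0,0,6],[9,0,1.2,0,0,0,6],[9,0,1.2,0,0,0,6],[9,0,1.2,0,0,0,6]]
  ]
}}

```text
clock: 11.9
eef_pos: [0.6292, 0.1975, 0.0034]
tool_rot: [0.718, 0.696, 0.001, 0.004]
ft_force: [-0.2, -2.7, 6.6]
grip_width: 0.0061
```

Run:
```python
from ramp import *
o=get_obs();print(o['eef_pos'],o['ft_force'])
ramp(cam='scene')
```

```text
[0.62917313 0.19746892 0.00335693] [-0.16594857 -2.74419828  6.61308052]
0.7 [330. 184.] [422.4  -9.4] [47.7 96.3] 35.6 [[375.0, 16.0], [431.0, -62.0], [470.0, -35.0], [414.0, 44.0]]
0.69 [265. 150.] [ 322.3 -206.6] [144.2  65. ] 63.9 [[261.0, -257.0], [320.0, -286.0], [383.0, -156.0], [325.0, -128.0]]
0.67 [425. 275.] [628.4 204. ] [ 63.3 140.4] 2.5 [[594.0, 273.0], [600.0, 132.0], [663.0, 135.0], [657.0, 275.0]]
```

>>> {"method": "jog_arm", "body": {
  "deltas": [
    [[7,-1.5,1.2,0,0,0,6],[7,-2,1.2,0,0,0,6],[0,0,0,0,0,0,6]]
  ]
}}

```text
clock: 12.3
eef_pos: [0.6297, 0.2156, 0.0037]
tool_rot: [0.717, 0.697, 0.005, 0.006]
ft_force: [1.5, 0.7, -0.5]
grip_width: 0.0061
```

>>> {"method": "jog_arm", "body": {
  "deltas": [
    [[0,0,-20,0,0,0,40],[0,0,-40,0,0,-8.5,85],[-5,5,-35,0,0,-8.5,85],[-5,5,-5,0,0,-8.5,85],[-5,5,0,0,0,-8.5,85]]
  ]
}}

```text
clock: 12.8
eef_pos: [0.6443, 0.2085, 0.1032]
tool_rot: [0.476, 0.879, 0.0, 0.004]
ft_force: [0.5, -0.1, 0.7]
grip_width: 0.0774
```

Run:
```python
from ramp import *
o=get_obs();print(o['eef_pos'],o['ft_force'])
ramp(cam='scene')
m=camera_model('scene')
g=camera('scene').astype(np.float32).sum(2)
for v in (230,300,340):
    u=420+np.abs(np.diff(cv2.GaussianBlur(g,(5,1),0)[v]))[420:460].argmax()+.5; print('edge',u,ray2plane('scene',(u,v))[:2])
plan((0.6,0.15,0.14),260)
```

```text
[0.6443299  0.20847173 0.10322227] [ 0.48193251 -0.07641228  0.68401309]
0.86 [265. 152.] [ 324.5 -208.6] [140.3  60.4] 64.8 [[267.0, -259.0], [322.0, -285.0], [382.0, -158.0], [327.0, -132.0]]
0.82 [432. 273.] [628.7 222.8] [ 66.4 140.2] 3.3 [[591.0, 291.0], [600.0, 151.0], [666.0, 155.0], [658.0, 295.0]]
0.79 [332. 183.] [421.7  -6.3] [43.  96.3] 34.9 [[377.0, 21.0], [432.0, -58.0], [467.0, -34.0], [412.0, 45.0]]
0.69 [344. 298.] [723.5  62.8] [ 44.5 109.8] 83.4 [[666.0, 47.0], [775.0, 34.0], [781.0, 79.0], [672.0, 91.0]]
edge 452.5 [0.51641872 0.26199309]
edge 438.5 [0.69561437 0.23066058]
edge 439.5 [0.77516524 0.23110224]
[np.float64(-1.5), np.float64(-4.0), np.float64(-2.3)] [np.float64(-0.02), np.float64(0.02), np.float64(-8.09)]
[np.float64(-0.9), np.float64(-4.2), np.float64(-2.3)] [np.float64(-0.02), np.float64(0.02), np.float64(-8.09)]
[np.float64(-0.3), np.float64(-4.3), np.float64(-2.3)] [np.float64(-0.02), np.float64(0.02), np.float64(-8.09)]
[np.float64(0.3), np.float64(-4.3), np.float64(-2.3)] [np.float64(-0.02), np.float64(0.02), np.float64(-8.09)]
[np.float64(0.9), 
[... 780 characters left out ...]
float64(-1.6), np.float64(-2.3)] [np.float64(-0.02), np.float64(0.02), np.float64(-8.09)]
[np.float64(4.2), np.float64(-1.0), np.float64(-2.3)] [np.float64(-0.02), np.float64(0.02), np.float64(-8.09)]
[np.float64(4.3), np.float64(-0.4), np.float64(-2.3)] [np.float64(-0.02), np.float64(0.02), np.float64(-8.09)]
[np.float64(4.3), np.float64(0.2), np.float64(-2.3)] [np.float64(-0.02), np.float64(0.02), np.float64(-8.09)]
[np.float64(4.2), np.float64(0.8), np.float64(-2.3)] [np.float64(-0.02), np.float64(0.02), np.float64(-8.09)]
[np.float64(4.0), np.float64(1.4), np.float64(-2.3)] [np.float64(-0.02), np.float64(0.02), np.float64(-8.09)]
n 17 t 12.95 F [-0.1  0.2  0.4] pos [0.6438 0.2081 0.1016]
```

>>> {"method": "jog_arm", "body": {
  "deltas": [
    [[0,0,-2,0,0,-8.5,85],[0,0,-2,0,0,-8.5,85],[0,0,-2,0,0,-8.5,85],[0,0,-2,0,0,-8.5,85],[0,0,-2,0,0,-8.5,85]]
  ]
}}

```text
clock: 13.45
eef_pos: [0.6383, 0.2088, 0.1049]
tool_rot: [0.126, 0.992, -0.004, -0.003]
ft_force: [0.4, -0.8, -0.5]
grip_width: 0.0849
```

>>> {"method": "jog_arm", "body": {
  "deltas": [
    [[0,0,-2,0,0,-8.5,85],[0,0,-2,0,0,-8.5,85],[0,0,-2,0,0,-8.5,85],[0,0,-2,0,0,-8.5,85],[0,0,-2,0,0,-8.5,85]]
  ]
}}

```text
clock: 13.95
eef_pos: [0.6325, 0.2099, 0.1081]
tool_rot: [-0.246, 0.969, -0.002, -0.011]
ft_force: [-0.1, 0.3, -0.3]
grip_width: 0.0846
```

>>> {"method": "jog_arm", "body": {
  "deltas": [
    [[0,0,-2,0,0,-8.5,85],[0,0,-2,0,0,-8.5,85],[0,0,-2,0,0,-8.5,85],[0,0,-2,0,0,-8.5,85],[0,0,-2,0,0,-8.5,85]]
  ]
}}

```text
clock: 14.45
eef_pos: [0.6269, 0.2109, 0.1114]
tool_rot: [-0.584, 0.812, 0.005, -0.018]
ft_force: [-0.7, 0.6, -1.1]
grip_width: 0.0848
```

Run:
```python
from h import *
o=get_obs();print(o['joint_pos'].round(2))
plan((0.625,0.17,0.14),273)
```

```text
[ 0.33  0.66  0.34  1.29 -0.   -0.92]
[np.float64(13.4), np.float64(-3.5), np.float64(-9.3)] [np.float64(0.62), np.float64(-0.34), np.float64(-7.18)]
[np.float64(13.6), np.float64(-1.9), np.float64(-9.4)] [np.float64(0.62), np.float64(-0.34), np.float64(-7.18)]
[np.float64(13.7), np.float64(-0.3), np.float64(-9.5)] [np.float64(0.62), np.float64(-0.34), np.float64(-7.18)]
n 3 t 14.45 F [-0.7  0.6 -1.1] pos [0.6269 0.2109 0.1114]
```

Run:
```python
from h import *
plan((0.627,0.251,0.07),273,-10,n=5)
```

```text
[np.float64(-7.8), np.float64(2.3), np.float64(8.2)] [np.float64(-0.0), np.float64(-2.18), np.float64(-4.33)]
[np.float64(-7.6), np.float64(1.7), np.float64(8.5)] [np.float64(-0.0), np.float64(-2.18), np.float64(-4.33)]
[np.float64(-7.4), np.float64(1.1), np.float64(8.7)] [np.float64(-0.0), np.float64(-2.18), np.float64(-4.33)]
[np.float64(-7.1), np.float64(0.6), np.float64(9.0)] [np.float64(-0.0), np.float64(-2.18), np.float64(-4.33)]
[np.float64(-6.8), np.float64(0.1), np.float64(9.3)] [np.float64(-0.0), np.float64(-2.18), np.float64(-4.33)]
n 5 t 14.45 F [-0.7  0.6 -1.1] pos [0.6269 0.2109 0.1114]
```

>>> {"method": "jog_arm", "body": {
  "deltas": [
    [[-8,2.3,8,0,-2.2,-4.4,85],[-7.5,1.7,8.5,0,-2.2,-4.4,85],[-7.5,1,8.5,0,-2.2,-4.4,85],[-7,0.5,9,0,-2.2,-4.4,85],[-7,0,9,0,-2.2,-4.4,85]]
  ]
}}

```text
clock: 14.95
eef_pos: [0.6227, 0.2546, 0.0653]
tool_rot: [0.726, -0.682, -0.068, -0.06]
ft_force: [1.1, 0.5, -0.6]
grip_width: 0.0846
```

>>> {"method": "jog_arm", "body": {
  "deltas": [
    [[0,0,0,0,0,0,85]]
  ]
}}

```text
clock: 15.05
eef_pos: [0.6204, 0.2542, 0.0625]
tool_rot: [0.725, -0.683, -0.07, -0.058]
ft_force: [-0.4, 0.2, 0.6]
grip_width: 0.0851
```

Run:
```python
from ramp import *
o=get_obs(); im=camera('wrist'); cv2.imwrite('pics/w2.png',cv2.resize(im,None,fx=1.25,fy=1.25)[:,:,::-1])
for d in masks_of('ramp','wrist'):
    c=max(cv2.findContours(d['pixels'].astype(np.uint8),0,1)[0],key=len)[:,0].astype(float)
    r=cv2.minAreaRect(np.array([ray2plane('wrist',p,.0015,o)[:2]*1000 for p in c],np.float32))
    print(round(d['conf'],2),np.round(d['at']),np.round(r[0],1),np.round(r[1],1),round(r[2],1),np.round(cv2.boxPoints(r)).tolist())
plan((0.627,0.251,0.07),273,-10)
```

```text
0.87 [307. 139.] [625.2 221.5] [ 63.2 139.7] 2.3 [[591.0, 290.0], [596.0, 150.0], [660.0, 153.0], [654.0, 293.0]]
[np.float64(2.6), np.float64(-5.2), np.float64(-6.5)] [np.float64(0.6), np.float64(0.37), np.float64(0.32)]
n 1 t 15.15 F [ 0.4 -0.1  0.3] pos [0.6215 0.2544 0.0641]
```

View pics/w2.png

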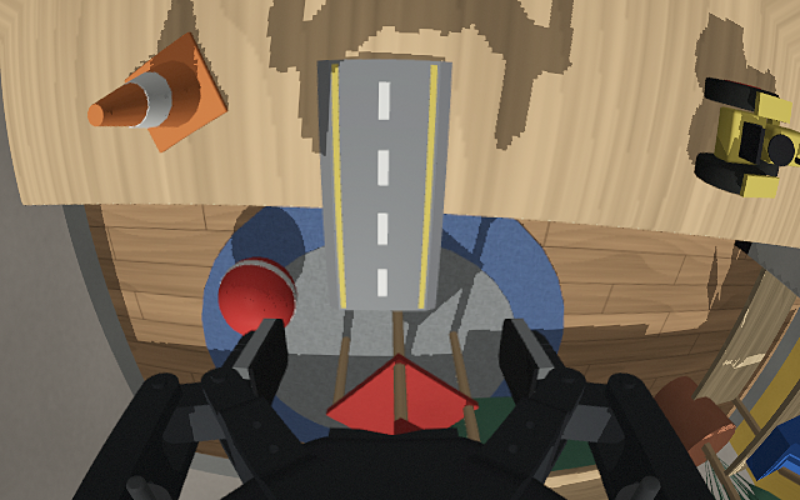

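The wrist view shows the ramp jutting well over the edge (edge at row ~205, overhang ~60 mm), clear of the cone and tractor. The fingers straddle its end. Descending to the grasp.

Run:
```python
from h import *
plan((0.624,0.2515,-0.017),272.3,-10,n=4)
```

```text
[np.float64(4.4), np.float64(-0.8), np.float64(19.8)] [np.float64(0.18), np.float64(0.09), np.float64(0.25)]
[np.float64(4.4), np.float64(-0.7), np.float64(19.8)] [np.float64(0.18), np.float64(0.09), np.float64(0.25)]
[np.float64(4.3), np.float64(-0.7), np.float64(19.8)] [np.float64(0.18), np.float64(0.09), np.float64(0.25)]
[np.float64(4.3), np.float64(-0.6), np.float64(19.8)] [np.float64(0.18), np.float64(0.09), np.float64(0.25)]
n 4 t 15.15 F [ 0.4 -0.1  0.3] pos [0.6215 0.2544 0.0641]
```

>>> {"method": "jog_arm", "body": {
  "deltas": [
    [[4.4,-0.8,19,0.2,0.1,0.2,85],[4.4,-0.8,19,0.2,0.1,0.2,85],[4.3,-0.8,19,0.2,0.1,0.2,85],[4.3,-0.6,19,0.2,0.1,0.2,85],[0,0,0,0,0,0,85]]
  ]
}}

```text
clock: 15.65
eef_pos: [0.6273, 0.2522, -0.012]
tool_rot: [0.716, -0.693, -0.059, -0.062]
ft_force: [-0.5, -0.6, -0.1]
grip_width: 0.085
```

Run:
```python
from h import *
plan((0.624,0.2515,-0.017),272.3,-10,n=1)
```

```text
[np.float64(1.4), np.float64(3.4), np.float64(4.9)] [np.float64(-0.47), np.float64(-0.13), np.float64(-0.43)]
n 1 t 15.65 F [-0.5 -0.6 -0.1] pos [ 0.6273  0.2522 -0.012 ]
```

>>> {"method": "jog_arm", "body": {
  "deltas": [
    [[1.4,3.4,4.9,-0.4,0,-0.4,85],[0,0,0,0,0,0,72],[0,0,0,0,0,0,66],[0,0,0,0,0,0,58],[0,0,0,0,0,0,50]]
  ]
}}

```text
clock: 16.15
eef_pos: [0.6267, 0.2528, -0.0123]
tool_rot: [0.718, -0.691, -0.06, -0.063]
ft_force: [-0.0, 0.1, -0.7]
grip_width: 0.0576
```

>>> {"method": "jog_arm", "body": {
  "deltas": [
    [[0,0,0,0,0,0,40],[0,0,0,0,0,0,40]]
  ]
}}

```text
clock: 16.35
eef_pos: [0.6272, 0.2529, -0.0114]
tool_rot: [0.718, -0.691, -0.06, -0.063]
ft_force: [-0.2, -0.0, -0.3]
grip_width: 0.0576
```

Run:
```python
from ramp import *
o=get_obs(); print(o['eef_pos'],o['ft_force']); ramp(cam='scene')
```

```text
[ 0.6272496   0.25292508 -0.01139698] [-0.23807305 -0.01475007 -0.31855767]
0.9 [332. 183.] [421.6  -7. ] [42.1 94. ] 34.9 [[377.0, 19.0], [431.0, -58.0], [466.0, -33.0], [412.0, 44.0]]
0.82 [264. 149.] [ 325.  -207.1] [145.1  64.9] 65.6 [[265.0, -260.0], [325.0, -287.0], [385.0, -154.0], [325.0, -128.0]]
0.79 [427. 270.] [630.2 198.3] [63.9 90.9] 2.8 [[596.0, 242.0], [600.0, 151.0], [664.0, 154.0], [660.0, 245.0]]
```

The width stopped at 57.6 mm, under the ramp's 64, so the tips are probably on the bevel (too shallow). Reopen and go about 10 mm deeper.

>>> {"method": "jog_arm", "body": {
  "deltas": [
    [[0,0,0,0,0,0,85],[0,0,0,0,0,0,85],[0,0,0,0,0,0,85],[0,1,5,0,0,0,85],[0,1,6,0,0,0,85]]
  ]
}}

```text
clock: 16.95
eef_pos: [0.626, 0.255, -0.0221]
tool_rot: [0.718, -0.691, -0.059, -0.064]
ft_force: [0.2, 0.3, -0.4]
grip_width: 0.085
```

Run:
```python
from ramp import *
o=get_obs(); im=camera('wrist'); cv2.imwrite('pics/w3.png',cv2.resize(im,None,fx=1.25,fy=1.25)[:,:,::-1])
for d in masks_of('ramp','wrist'):
    c=max(cv2.findContours(d['pixels'].astype(np.uint8),0,1)[0],key=len)[:,0].astype(float)
    r=cv2.minAreaRect(np.array([ray2plane('wrist',p,.0015,o)[:2]*1000 for p in c],np.float32))
    print(round(d['conf'],2),np.round(r[0],1),np.round(r[1],1),round(r[2],1),np.round(cv2.boxPoints(r)).tolist())
plan((0.624,0.2525,-0.023),272.3,-10,n=2)
```

```text
[np.float64(1.1), np.float64(0.4), np.float64(-0.4)] [np.float64(-0.21), np.float64(-0.02), np.float64(-0.04)]
[np.float64(1.1), np.float64(0.4), np.float64(-0.4)] [np.float64(-0.21), np.float64(-0.02), np.float64(-0.04)]
n 2 t 17.05 F [-0.5 -0.2 -0.6] pos [ 0.6248  0.2547 -0.0233]
```

View pics/w3.png

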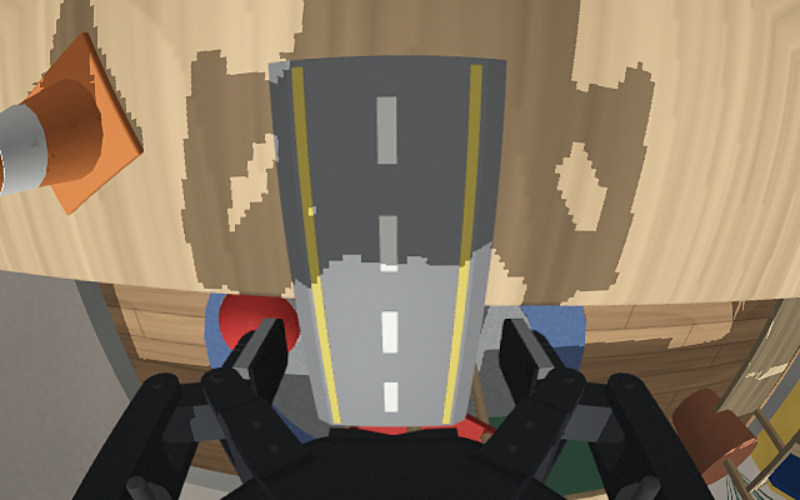

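The ramp hasn't shifted and the fingers straddle the overhanging part, with the edge at row ~305. Close again.

>>> {"method": "jog_arm", "body": {
  "deltas": [
    [[0,0,0,0,0,0,66],[0,0,0,0,0,0,50],[0,0,0,0,0,0,40],[0,0,0,0,0,0,40]]
  ]
}}

```text
clock: 17.45
eef_pos: [0.6247, 0.2548, -0.0226]
tool_rot: [0.718, -0.691, -0.06, -0.063]
ft_force: [0.2, -1.1, 1.2]
grip_width: 0.0582
```

>>> {"method": "jog_arm", "body": {
  "deltas": [
    [[0,0,-5,0,0,0,40],[0,0,-10,0,0,0,40],[0,0,-10,0,0,0,40]]
  ]
}}

```text
clock: 17.75
eef_pos: [0.6235, 0.2499, 0.0015]
tool_rot: [0.718, -0.691, -0.061, -0.061]
ft_force: [1.0, 0.1, 0.3]
grip_width: 0.0581
```

Run:
```python
from h import *
o=get_obs(); print(o['eef_pos'],o['ft_force'],o['grip_width'],o['joint_pos'].round(2)); im=camera('scene'); a=im[190:330,350:500,::-1]
w=camera('wrist')[::1,::1,::-1]
cv2.imwrite('pics/s2.png',np.hstack([cv2.resize(a,(430,400)),w[:,150:500]]))
```

```text
[0.62352768 0.24994344 0.00154026] [1.04570537 0.10638313 0.28423741] 0.05811704349445697 [ 0.31  0.71  0.11  0.92  0.17 -1.3 ]
```

View pics/s2.png

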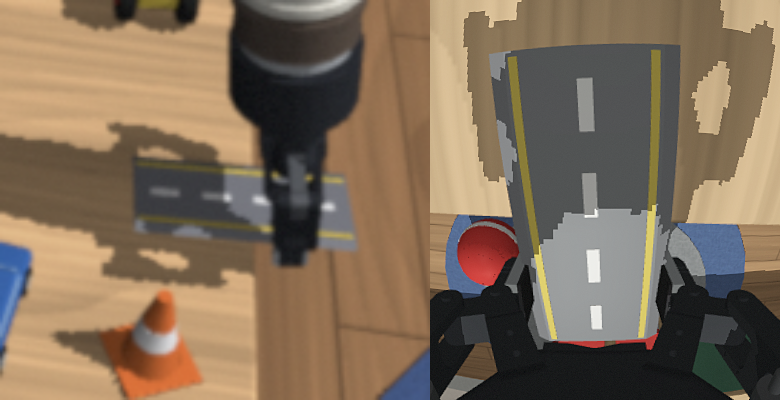

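Held: the ramp is about 23 mm up and its shadow has separated. Lift on and turn round in two legs.

Run:
```python
from h import *
plan((0.61,0.17,0.17),230,-10,vmax=32,wmax=7.5)
```

```text
[np.float64(8.3), np.float64(2.8), np.float64(-29.7)] [np.float64(1.15), np.float64(0.02), np.float64(6.93)]
[np.float64(8.5), np.float64(1.2), np.float64(-29.7)] [np.float64(1.15), np.float64(0.02), np.float64(6.93)]
[np.float64(8.6), np.float64(-0.4), np.float64(-29.7)] [np.float64(1.15), np.float64(0.02), np.float64(6.93)]
[np.float64(8.4), np.float64(-2.1), np.float64(-29.7)] [np.float64(1.15), np.float64(0.02), np.float64(6.93)]
[np.float64(8.1), np.float64(-3.7), np.float64(-29.6)] [np.float64(1.15), np.float64(0.02), np.float64(6.93)]
[np.float64(7.6), np.float64(-5.2), np.float64(-29.5)] [np.float64(1.15), np.float64(0.02), np.float64(6.93)]
n 6 t 17.85 F [0.5 0.2 0.2] pos [0.6252 0.2503 0.0034]
```

>>> {"method": "jog_arm", "body": {
  "deltas": [
    [[5,0,-28,0,0,0,40],[6,0,-30,0,0,0,40],[8,0,-30,0,0,0,40],[8,0,-30,1,0,7,40],[8,-3,-30,1,0,7,40]]
  ]
}}

```text
clock: 18.35
eef_pos: [0.6244, 0.1888, 0.1419]
tool_rot: [-0.625, 0.776, 0.057, 0.063]
ft_force: [-0.4, 0.8, -0.5]
grip_width: 0.058
```

```bash
cat > pnp.py <<'E'
from h import *
def held():
    o=get_obs(); im=camera('wrist'); m=camera_model('wrist'); f=K(m)
    best=None
    for d in masks_of('ramp','wrist'):
        c=max(cv2.findContours(d['pixels'].astype(np.uint8),0,1)[0],key=len)[:,0].astype(float)
        dd=c-[m['cx'],m['cy']]; r=np.hypot(*dd.T); c=dd/r[:,None]*np.tan(np.minimum(r/f,1.4))[:,None]
        if best is None or len(c)*d['conf']>best[0]: best=(len(c)*d['conf'],c,d)
    _,c,d=best
    # fit pose (ramp in tool): residual = contour points, taken to the ramp plane, vs rectangle outline
    Tc=np.asarray(m['T_tool_cam']); rays=np.c_[c,np.ones(len(c))]@Tc[:3,:3].T; oc=Tc[:3,3]
    from scipy.optimize import least_squares
    def onplane(q):
        Rr=Rt(0).inv()*R.from_euler('zyx',[0,0,0]); Rr=R.from_rotvec(q[3:])*R.from_euler('y',10,degrees=True)*R.from_euler('x',180,degrees=True)
        a=Rr.inv().apply(rays); b=Rr.inv().apply(oc-q[:3]); t=-b[2]/a[:,2]; return b+a*t[:,None],Rr
    def res(q):
        p=onplane(q)[0]; dx=np.abs(p[:,0])-.070; dy=np.abs(p[:,1])-.032
        s=np.where((dx<0)&(dy<0),np.maximum(dx,dy),np.hypot(np.maximum(dx,0),np.maximum(dy,0)))
        return s*1000
    s=least_squares(lambda q:np.r_[res(q),(q[2]+.022)*300],[.029,0,-.022,0,0,0],loss='soft_l1',x_scale=[.01,.01,.01,.1,.1,.1])
    return s.x,onplane(s.x)[1],np.median(np.abs(res(s.x))),d,im,o
if __name__=='__main__':
    q,Rr,e,d,im,o=held()
    print('ramp centre in tool mm',(q[:3]*1000).round(1),'axis x in tool',Rr.as_matrix()[:,0].round(3),'normal',Rr.as_matrix()[:,2].round(3),'res',e)
    Rw=R.from_quat(o['tool_rot']); print('world centre',(Rw.apply(q[:3])+o['eef_pos']).round(4),'axis',Rw.apply(Rr.as_matrix()[:,0]).round(3),'normal',Rw.apply(Rr.as_matrix()[:,2]).round(3),o['eef_pos'].round(4))
E
python3 pnp.py
python3 - <<'E'
from h import *
plan((0.60,0.10,0.18),180,-10,vmax=32,wmax=8)
E
```

```text
ramp centre in tool mm [ 28.8   0.7 -26.7] axis x in tool [ 0.988 -0.037 -0.148] normal [-0.149 -0.002 -0.989] res 0.31364886521017055
world centre [0.6169 0.1567 0.1634] axis [-0.177 -0.984 -0.021] normal [ 0.007 -0.023  1.   ] [0.6244 0.1888 0.1419]
[np.float64(8.5), np.float64(0.9), np.float64(-4.9)] [np.float64(1.35), np.float64(-0.0), np.float64(7.67)]
[np.float64(8.6), np.float64(-0.4), np.float64(-4.9)] [np.float64(1.35), np.float64(-0.0), np.float64(7.67)]
[np.float64(8.4), np.float64(-1.7), np.float64(-4.8)] [np.float64(1.35), np.float64(-0.0), np.float64(7.67)]
[np.float64(8.1), np.float64(-2.9), np.float64(-4.8)] [np.float64(1.35), np.float64(-0.0), np.float64(7.67)]
[np.float64(7.6), np.float64(-4.0), np.float64(-4.7)] [np.float64(1.35), np.float64(-0.0), np.float64(7.67)]
[np.float64(7.0), np.float64(-5.1), np.float64(-4.6)] [np.float64(1.35), np.float64(-0.0), np.float64(7.67)]
[np.float64(6.3), np.float64(-6.1), np.float64(-4.5)] [np.float64(1.35), np.float64(-0.0), np.float64(7.67)]
[np.float64(5.4), np.float64(-7.0), np.float64(-4.3)] [np.float64(1.35), np.float64(-0.0), np.float64(7.67)]
[np.float64(4.4), np.float64(-7.8), np.float64(-4.1)] [np.float64(1.35), np.float64(-0.0), np.float64(7.67)]
[np.float64(3.3), np.float64(-8.4), np.float64(-3.9)] [np.float64(1.35), np.float64(-0.0), np.float64(7.67)]
n 10 t 18.45 F [0.8 0.5 0.9] pos [0.6278 0.1885 0.1469]
```

PnP on the held ramp fits to 0.3 mm: centre 28.8 mm from the TCP along tool x, yaw −2°. Swing to heading 180°, where the wrist camera can see the doorway.

Run:
```python
from h import *
plan((0.60,0.01,0.19),180,-10,n=10)
```

```text
[np.float64(17.0), np.float64(-1.0), np.float64(-7.4)] [np.float64(1.35), np.float64(-0.0), np.float64(7.67)]
[np.float64(16.7), np.float64(-3.5), np.float64(-7.3)] [np.float64(1.35), np.float64(-0.0), np.float64(7.67)]
[np.float64(16.1), np.float64(-5.8), np.float64(-7.2)] [np.float64(1.35), np.float64(-0.0), np.float64(7.67)]
[np.float64(15.2), np.float64(-8.1), np.float64(-7.0)] [np.float64(1.35), np.float64(-0.0), np.float64(7.67)]
[np.float64(13.9), np.float64(-10.2), np.float64(-6.8)] [np.float64(1.35), np.float64(-0.0), np.float64(7.67)]
[np.float64(12.4), np.float64(-12.1), np.float64(-6.6)] [np.float64(1.35), np.float64(-0.0), np.float64(7.67)]
[np.float64(10.7), np.float64(-13.8), np.float64(-6.3)] [np.float64(1.35), np.float64(-0.0), np.float64(7.67)]
[np.float64(8.7), np.float64(-15.3), np.float64(-5.9)] [np.float64(1.35), np.float64(-0.0), np.float64(7.67)]
[np.float64(6.6), np.float64(-16.4), np.float64(-5.5)] [np.float64(1.35), np.float64(-0.0), np.float64(7.67)]
[np.float64(4.3), np.float64(-17.3), np.float64(-5.1)] [np.float64(1.35), np.float64(-0.0), np.float64(7.67)]
n 10 t 18.45 F [0.8 0.5 0.9] pos [0.6278 0.1885 0.1469]
```

>>> {"method": "jog_arm", "body": {
  "deltas": [
    [[17,-1,-7.5,1.3,0,7.7,40],[16.5,-3.5,-7.5,1.3,0,7.7,40],[16,-6,-7,1.3,0,7.7,40],[15,-8,-7,1.3,0,7.7,40],[14,-10,-7,1.3,0,7.7,40]]
  ]
}}

```text
clock: 18.95
eef_pos: [0.6123, 0.0994, 0.1662]
tool_rot: [-0.323, 0.942, 0.031, 0.08]
ft_force: [-0.1, -0.1, 0.2]
grip_width: 0.0583
```

>>> {"method": "jog_arm", "body": {
  "deltas": [
    [[12.5,-12,-6.5,1.3,0,7.7,40],[10.5,-14,-6,1.3,0,7.7,40],[8.5,-15,-6,1.3,0,7.7,40],[6.5,-16.5,-5.5,1.3,0,7.7,40],[4,-17,-5,1.3,0,7.7,40]]
  ]
}}

```text
clock: 19.45
eef_pos: [0.5932, 0.0089, 0.1832]
tool_rot: [0.021, 0.997, 0.002, 0.08]
ft_force: [0.2, -0.5, -0.4]
grip_width: 0.0583
```

>>> {"method": "jog_arm", "body": {
  "deltas": [
    [[0,0,0,0,0,0,40]]
  ]
}}

```text
clock: 19.55
eef_pos: [0.5929, 0.008, 0.1831]
tool_rot: [0.021, 0.997, 0.002, 0.08]
ft_force: [0.4, 0.6, 0.3]
grip_width: 0.0582
```

```bash
cat > gar.py <<'E'
from h import *
def G(rm=(.5833,-.1462),h=-94.5):
    u=np.array([np.cos(np.radians(h)),np.sin(np.radians(h))]); n=np.array([-u[1],u[0]])
    return lambda x,y,z: np.r_[np.array(rm)+u*(x+.108)+n*y,z]
PTS=[(-.108,.045,.019),(-.108,-.045,.019),(-.09,.045,.022),(-.09,-.045,.022),(-.108,.045,0),(-.108,-.045,0)]
E
python3 - <<'E'
from gar import *
o=get_obs(); im=camera('wrist'); np.save('w4.npy',im); np.save('w4o.npy',np.r_[o['eef_pos'],o['tool_rot']])
print(o['eef_pos'],R.from_quat(o['tool_rot']).as_matrix().round(3)); g=G()
P=[proj('wrist',g(*p),o) for p in PTS]; print(np.round(P,1))
x0,x1=[int(v) for v in (min(p[0] for p in P)-45,max(p[0] for p in P)+45)]; y0,y1=[int(v) for v in (min(p[1] for p in P)-40,max(p[1] for p in P)+40)]
x0,y0=max(x0,0),max(y0,0); c=im[y0:y1,x0:x1,::-1]; s=min(780/c.shape[1],590/c.shape[0]); print(x0,y0,s,c.shape)
v=cv2.resize(c,None,fx=s,fy=s,interpolation=cv2.INTER_CUBIC)
for p in P: cv2.drawMarker(v,tuple(int(round(a)) for a in (p-[x0-.5,y0-.5])*s),(0,0,255),cv2.MARKER_CROSS,14,1)
cv2.imwrite('pics/w4.png',v)
E
```

```text
[0.59287156 0.00801083 0.18306656] [[-0.986  0.041  0.159]
 [ 0.042  0.999  0.   ]
 [-0.159  0.007 -0.987]]
[[173.6 198.2]
 [162.9 119.2]
 [158.7 199. ]
 [146.8 120.7]
 [179.7 191.1]
 [170.4 115.4]]
101 75 3.6196319018404908 (163, 123, 3)
```

View pics/w4.png

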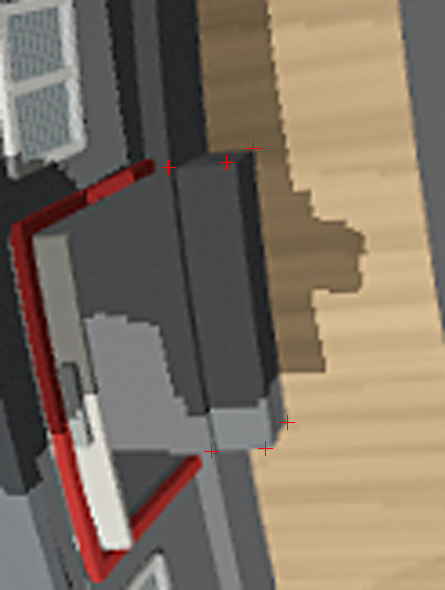

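The overlay sits within 1–2 px on the rest and the step line (crop line (175,165)–(212,450)). Corrections: heading −95°, rest middle (0.5833,−0.145). Plan the placing pose.

```bash
cat > place.py <<'E'
from h import *
import sys
H=-95; rm=np.array([.5833,-.145]); u=np.array([np.cos(np.radians(H)),np.sin(np.radians(H)),0])
q=np.array([.0288,.0007,-.0267]); ax=np.array([.988,-.037,-.148]); nn=np.array([-.149,-.002,-.989])
def frame(a,n): a=a/np.linalg.norm(a); n=n-a*(n@a); n/=np.linalg.norm(n); return np.c_[a,np.cross(n,a),n]
def tgt(out,up,pitch=9,lat=0):
    s,c=np.sin(np.radians(pitch)),np.cos(np.radians(pitch))
    Rd=frame(-u*c-[0,0,s],np.array([0,0,c])-u*s)
    Rw=Rd@frame(ax,nn).T; C=np.r_[rm,0]-u*(.051+out)+np.array([-u[1],u[0],0])*lat+[0,0,.011+up]
    return C-Rw@q,R.from_matrix(Rw)
def planR(out,up,n=None,vmax=40,wmax=8,**k):
    p,Rg=tgt(out,up,**k); o=get_obs(); R0=R.from_quat(o['tool_rot']); d=(p-o['eef_pos'])*1000; w=(R0.inv()*Rg).as_rotvec(degrees=True)
    n=n or int(max(1,np.ceil(np.linalg.norm(d)/vmax),np.ceil(np.linalg.norm(w)/wmax)))
    for i in range(n): print([float(v) for v in np.r_[(R0*R.from_rotvec(w*i/n,degrees=True)).inv().apply(d/n),w/n].round(1)],end=',\n')
    Rw=R0.as_matrix(); C=o['eef_pos']+Rw@q; a=Rw@frame(ax,nn)[:,0]; e=C-a*.07
    print('target',p.round(4),'now',o['eef_pos'].round(4),'F',o['ft_force'].round(1),'t',o['clock'],'\nramp: up end out %.1f lat %.1f z %.1f; low end z %.1f pitch %.1f yaw err %.1f'%tuple([*(((e[:2]-rm)@[-u[0],-u[1]]-(-.0182))*1000,(e[:2]-rm)@[-u[1],u[0]]*1000,e[2]*1000,(C+a*.07)[2]*1000,-np.degrees(np.arcsin(a[2])),np.degrees(np.arctan2(a[1],a[0]))-(H+180))]))
if __name__=='__main__':
    planR(float(sys.argv[1])/1000,float(sys.argv[2])/1000,int(sys.argv[3]) if len(sys.argv)>3 else None)
E
python3 place.py 25 60
```

```text
[2.0, -9.5, 10.4, 1.8, -0.6, 7.7],
[0.8, -9.4, 10.7, 1.8, -0.6, 7.7],
[-0.3, -9.1, 11.0, 1.8, -0.6, 7.7],
[-1.4, -8.6, 11.3, 1.8, -0.6, 7.7],
[-2.4, -8.0, 11.6, 1.8, -0.6, 7.7],
[-3.3, -7.2, 11.9, 1.8, -0.6, 7.7],
[-4.1, -6.3, 12.1, 1.8, -0.6, 7.7],
[-4.8, -5.3, 12.4, 1.8, -0.6, 7.7],
[-5.3, -4.3, 12.6, 1.8, -0.6, 7.7],
[-5.6, -3.1, 12.7, 1.8, -0.6, 7.7],
[-5.9, -1.9, 12.9, 1.8, -0.6, 7.7],
[-5.9, -0.7, 13.0, 1.8, -0.6, 7.7],
target [ 0.5849 -0.1044  0.0542] now [0.5928 0.0088 0.1826] F [-0.9  0.1 -0.2] t 19.6 
ramp: up end out 177.2 lat 33.1 z 205.2; low end z 203.6 pitch 0.6 yaw err 94.9
```

>>> {"method": "jog_arm", "body": {
  "deltas": [
    [[2,-9.5,10,1.8,-0.6,7.7,40],[1,-9.5,10.5,1.8,-0.6,7.7,40],[0,-9,11,1.8,-0.6,7.7,40],[-1.5,-8.5,11,1.8,-0.6,7.7,40],[-2.5,-8,11.5,1.8,-0.6,7.7,40]]
  ]
}}

```text
clock: 20.1
eef_pos: [0.5904, -0.0345, 0.1271]
tool_rot: [0.354, 0.929, -0.048, 0.099]
ft_force: [-0.9, 0.3, -0.3]
grip_width: 0.0582
```

>>> {"method": "jog_arm", "body": {
  "deltas": [
    [[-3,-7,12,1.8,-0.6,7.7,40],[-4,-6,12,1.8,-0.6,7.7,40],[-5,-5.5,12,1.8,-0.6,7.7,40],[-5,-4,12.5,1.8,-0.6,7.7,40],[-5.5,-3,12.5,1.8,-0.6,7.7,40]]
  ]
}}

```text
clock: 20.6
eef_pos: [0.5865, -0.0753, 0.0673]
tool_rot: [0.647, 0.75, -0.095, 0.103]
ft_force: [0.3, -0.5, 0.0]
grip_width: 0.0578
```

```bash
python3 pnp.py; python3 place.py 10 30
```

```text
ramp centre in tool mm [ 30.1  -2.8 -26.6] axis x in tool [ 0.988 -0.038 -0.148] normal [-0.148 -0.007 -0.989] res 0.2728821575153986
world centre [ 0.5786 -0.0398  0.0846] axis [-0.183  0.974 -0.131] normal [-0.017  0.13   0.991] [ 0.5865 -0.0753  0.0673]
[-14.9, -4.0, 26.0, 1.8, -0.7, 7.7],
[-14.9, -1.2, 26.2, 1.8, -0.7, 7.7],
target [ 0.5836 -0.1194  0.0242] now [ 0.5857 -0.0757  0.0658] F [-1.7  0.9 -0.7] t 20.7 
ramp: up end out 55.0 lat 7.9 z 92.6; low end z 74.5 pitch 7.4 yaw err 15.9
```

>>> {"method": "jog_arm", "body": {
  "deltas": [
    [[-7,-2,16,1.8,-0.7,7.7,40],[-7,0,16,1.8,-0.7,7.7,40],[0,0,0,0,0,0,40],[0,0,0,0,0,0,40]]
  ]
}}

```text
clock: 21.1
eef_pos: [0.5866, -0.0948, 0.0385]
tool_rot: [0.736, 0.66, -0.111, 0.101]
ft_force: [0.2, 0.5, -0.4]
grip_width: 0.058
```

```bash
python3 pnp.py;python3 pnp.py; python3 place.py 10 15
```

```text
ramp centre in tool mm [ 29.7  -3.2 -27. ] axis x in tool [ 0.988 -0.038 -0.15 ] normal [-0.151 -0.021 -0.988] res 0.26422539224081953
world centre [ 0.5874 -0.0584  0.0554] axis [ 0.07   0.986 -0.15 ] normal [-0.006  0.15   0.989] [ 0.5866 -0.0948  0.0385]
ramp centre in tool mm [ 29.7  -3.  -26.4] axis x in tool [ 0.989 -0.037 -0.146] normal [-0.146 -0.011 -0.989] res 0.3203855192035754
world centre [ 0.5874 -0.0586  0.0552] axis [ 0.073  0.985 -0.154] normal [0.004 0.155 0.988] [ 0.5865 -0.0949  0.0388]
[-14.4, -0.4, 35.9, 0.2, -0.2, 0.6],
target [ 0.5836 -0.1194  0.0092] now [ 0.5867 -0.0951  0.0392] F [ 0.9 -0.1  0.4] t 21.3 
ramp: up end out 34.4 lat 1.3 z 66.8; low end z 45.5 pitch 8.8 yaw err 0.7
```

```bash
sed -i 's/^q=.*; ax=/q=np.array([.0298,-.0026,-.0266]); ax=/' place.py; python3 place.py 6 8 2
```

```text
[-8.6, 1.5, 21.9, 0.1, -0.1, 0.3],
[-8.6, 1.6, 21.9, 0.1, -0.1, 0.3],
target [ 0.5864 -0.1247  0.0026] now [ 0.5867 -0.0951  0.0392] F [ 0.9 -0.1  0.4] t 21.3 
ramp: up end out 35.4 lat -1.9 z 66.4; low end z 45.1 pitch 8.8 yaw err 0.7
```

>>> {"method": "jog_arm", "body": {
  "deltas": [
    [[-8.5,1.5,20,0.1,0,0.3,40],[-8.5,1.5,20,0.1,0,0.3,40],[0,0,0,0,0,0,40],[0,0,0,0,0,0,40]]
  ]
}}

```text
clock: 21.7
eef_pos: [0.589, -0.1221, 0.0096]
tool_rot: [0.739, 0.657, -0.108, 0.103]
ft_force: [0.1, -1.1, -0.1]
grip_width: 0.0579
```

```bash
python3 place.py 4 3 2
python3 - <<'E'
from h import *
o=get_obs(); w=camera('wrist')[:,:,::-1]; s=camera('scene')[:,:,::-1]
cv2.imwrite('pics/p1.png',np.hstack([cv2.resize(s[150:290,210:390],(514,400)),cv2.resize(w[150:400,200:420],None,fx=1.27,fy=1.6)]))
E
```

```text
[-0.6, -1.2, 6.5, 0.2, -0.2, 0.2],
[-0.5, -1.1, 6.5, 0.2, -0.2, 0.2],
target [ 0.5862 -0.1267 -0.0024] now [ 0.589  -0.1221  0.0096] F [ 0.1 -1.1 -0.1] t 21.7 
ramp: up end out 8.7 lat 2.5 z 36.8; low end z 15.7 pitch 8.7 yaw err 0.4
```

View pics/p1.png

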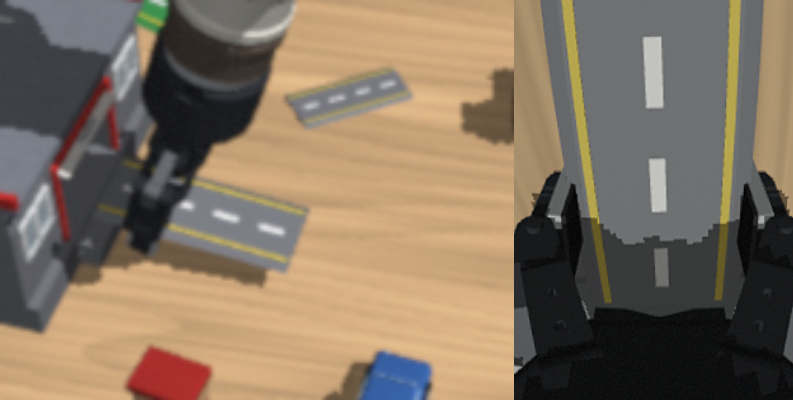

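The scene view shows the ramp held in line with the doorway, upper end over the rest. Lower to contact.

>>> {"method": "jog_arm", "body": {
  "deltas": [
    [[-0.5,-1,5,0.2,-0.2,0.2,40],[-0.5,-1,5,0.2,-0.2,0.2,40],[0,0,0,0,0,0,40]]
  ]
}}

```text
clock: 22.1
eef_pos: [0.588, -0.1245, 0.0018]
tool_rot: [0.741, 0.654, -0.112, 0.104]
ft_force: [-0.2, -0.8, -0.2]
grip_width: 0.058
```

```bash
python3 place.py 3 0 3
```

```text
[-0.3, -0.5, 2.6, 0.1, 0.0, 0.0],
[-0.3, -0.5, 2.6, 0.1, 0.0, 0.0],
[-0.3, -0.5, 2.6, 0.1, 0.0, 0.0],
target [ 0.5861 -0.1277 -0.0054] now [ 0.588  -0.1245  0.0018] F [-0.2 -0.8 -0.2] t 22.1 
ramp: up end out 6.4 lat 1.5 z 29.2; low end z 7.1 pitch 9.1 yaw err 0.0
```

>>> {"method": "jog_arm", "body": {
  "deltas": [
    [[-0.3,-0.5,2.5,0,0,0,40]]
  ]
}}

```text
clock: 22.2
eef_pos: [0.5878, -0.1253, -0.0002]
tool_rot: [0.741, 0.654, -0.112, 0.104]
ft_force: [-0.6, -0.0, -0.3]
grip_width: 0.058
```

>>> {"method": "jog_arm", "body": {
  "deltas": [
    [[-0.3,-0.5,2,0,0,0,40]]
  ]
}}

```text
clock: 22.3
eef_pos: [0.5873, -0.1258, -0.0021]
tool_rot: [0.741, 0.654, -0.111, 0.104]
ft_force: [-0.6, 3.7, 9.3]
grip_width: 0.0579
```

>>> {"method": "jog_arm", "body": {
  "deltas": [
    [[-0.3,-0.5,1.5,0,0,0,40]]
  ]
}}

```text
clock: 22.4
eef_pos: [0.5874, -0.1259, -0.0022]
tool_rot: [0.74, 0.655, -0.111, 0.105]
ft_force: [-1.9, 6.0, 14.0]
grip_width: 0.0578
```

```bash
python3 place.py 3 0 3
```

```text
[-0.3, -0.3, 1.2, 0.1, -0.0, 0.0],
[-0.3, -0.3, 1.2, 0.1, -0.0, 0.0],
[-0.3, -0.3, 1.2, 0.1, -0.0, 0.0],
target [ 0.5861 -0.1277 -0.0054] now [ 0.5874 -0.1259 -0.0022] F [-1.9  6.  14. ] t 22.4 
ramp: up end out 5.0 lat 1.0 z 25.1; low end z 3.2 pitch 9.0 yaw err 0.1
```

>>> {"method": "jog_arm", "body": {
  "deltas": [
    [[0,0,-0.8,0,0,0,40],[0,0,0,0,0,0,60],[0,0,0,0,0,0,66],[0,0,0,0,0,0,75],[0,0,0,0,0,0,85]]
  ]
}}

```text
clock: 22.9
eef_pos: [0.5876, -0.1258, -0.0012]
tool_rot: [0.74, 0.655, -0.11, 0.105]
ft_force: [-0.0, 0.3, 0.7]
grip_width: 0.0847
```

```bash
cat > meas.py <<'E'
from pnp import *
import place
def world(z_prior=None):
    q,Rr,e,d,im,o=held(); Rw=R.from_quat(o['tool_rot']); C=Rw.apply(q[:3])+o['eef_pos']; a=Rw.apply(Rr.as_matrix()[:,0])
    for s in (-.07,.07):
        E=C+a*s; k=(E[:2]-place.rm); print('end xyz mm',(E*1000).round(1),'gar x %.1f y %.1f'%((k@place.u[:2])*1000-108,(k@[-place.u[1],place.u[0]])*1000))
    print('res',e.round(2),'heading',np.degrees(np.arctan2(a[1],a[0])).round(1),'grip',o['grip_width'],o['eef_pos'].round(4),o['ft_force'].round(1),o['clock']); return im,o
if __name__=='__main__': world()
E
python3 meas.py
```

```text
end xyz mm [ 583.5 -156.9   22. ] gar x -96.2 y 1.2
end xyz mm [594.4 -19.6  -3.4] gar x -233.9 y 0.2
res 0.26 heading 85.4 grip 0.08469886420779316 [ 0.5876 -0.1258 -0.0012] [-0.   0.3  0.7] 22.9
```

The ramp is down and straight (y ≈ 1 / 0 mm) but about 6 mm short of the step. Regrip lightly in place and slide it home, watching the force.

>>> {"method": "jog_arm", "body": {
  "deltas": [
    [[0,0,0,0,0,0,66],[0,0,0,0,0,0,55],[0,0,0,0,0,0,50],[-1.5,0,0.4,0,0,0,50],[-1.5,0,0.4,0,0,0,50]]
  ]
}}

```text
clock: 23.5
eef_pos: [0.5879, -0.1283, 0.0007]
tool_rot: [0.74, 0.655, -0.11, 0.105]
ft_force: [-0.8, 1.4, 1.2]
grip_width: 0.0576
```

>>> {"method": "jog_arm", "body": {
  "deltas": [
    [[-1.2,0,0.3,0,0,0,50]]
  ]
}}

```text
clock: 23.6
eef_pos: [0.588, -0.1295, 0.0008]
tool_rot: [0.74, 0.655, -0.109, 0.105]
ft_force: [-0.4, 0.4, 1.4]
grip_width: 0.0575
```

>>> {"method": "jog_arm", "body": {
  "deltas": [
    [[-1.2,0,0.3,0,0,0,50]]
  ]
}}

```text
clock: 23.7
eef_pos: [0.588, -0.1307, 0.0009]
tool_rot: [0.74, 0.655, -0.109, 0.105]
ft_force: [1.0, 5.0, 2.5]
grip_width: 0.0578
```

>>> {"method": "jog_arm", "body": {
  "deltas": [
    [[-0.6,0,0.2,0,0,0,50]]
  ]
}}

```text
clock: 23.8
eef_pos: [0.588, -0.1307, 0.0008]
tool_rot: [0.74, 0.655, -0.109, 0.105]
ft_force: [-0.4, 4.8, 2.9]
grip_width: 0.0574
```

>>> {"method": "jog_arm", "body": {
  "deltas": [
    [[0,0,0.3,0,0,0,62],[0,0,0,0,0,0,70],[0,0,0,0,0,0,85],[0,0,0,0,0,0,85]]
  ]
}}

```text
clock: 24.2
eef_pos: [0.5873, -0.1321, -0.0]
tool_rot: [0.74, 0.655, -0.11, 0.105]
ft_force: [0.0, -0.0, 1.0]
grip_width: 0.085
```

```bash
python3 meas.py
```

```text
end xyz mm [ 583.5 -161.9   22.9] gar x -91.2 y 1.6
end xyz mm [594.8 -24.8  -3.4] gar x -228.7 y 0.9
res 0.26 heading 85.3 grip 0.08501544531249276 [ 0.5873 -0.1321 -0.    ] [ 0. -0.  1.] 24.2
```

The measured ends are now at −91.2 and −228.7 mm with y within 2 mm, and contact with the step was felt (5 N). Retreat straight back and check.

>>> {"method": "jog_arm", "body": {
  "deltas": [
    [[0,0,-5,0,0,0,85],[0,0,-15,0,0,0,85],[0,0,-30,0,0,0,85],[0,0,-40,0,0,0,85],[10,0,-40,0,0,0,85]]
  ]
}}

```text
clock: 24.8
eef_pos: [0.5862, -0.0846, 0.1186]
tool_rot: [0.741, 0.654, -0.116, 0.1]
ft_force: [0.9, -0.5, -0.2]
grip_width: 0.085
```

>>> {"method": "jog_arm", "body": {
  "deltas": [
    [[25,0,-30,0,0,0,85],[30,0,-20,0,0,0,85],[30,0,-10,0,0,0,85],[30,0,0,0,0,0,85],[0,0,0,0,0,0,85]]
  ]
}}

```text
clock: 25.3
eef_pos: [0.6076, 0.0491, 0.1532]
tool_rot: [0.742, 0.653, -0.108, 0.105]
ft_force: [0.5, -0.3, -0.1]
grip_width: 0.0853
```

Run:
```python
from meas import *
from gar import G
g=G((.5833,-.145),-95); o=get_obs(); print(o['eef_pos'].round(3),o['ft_force'].round(1),o['clock'])
s=camera('scene'); 
for t in ['car','tractor','cone','pump']:
    for d in masks_of(t,'scene')[:1]: print(t,np.round(d['at']),round(d['conf'],2))
t=camera('top')
v=cv2.resize(s[140:300,170:400,::-1],None,fx=2.5,fy=2.5,interpolation=cv2.INTER_CUBIC)
for cam,im,(x0,y0,x1,y1,k) in [('scene',s,(190,150,350,290,4))]:
    v=cv2.resize(im[y0:y1,x0:x1,::-1],None,fx=k,fy=k,interpolation=cv2.INTER_CUBIC)
    for p in [(-.0905,.032,.022),(-.0905,-.032,.022),(-.228,.032,0),(-.228,-.032,0)]:
        cv2.drawMarker(v,tuple(int(a) for a in (proj(cam,g(*p))-[x0,y0])*k),(0,0,255),0,10,1)
cv2.imwrite('pics/f1.png',v)
```

```text
[0.608 0.049 0.153] [ 0.5 -0.3 -0.1] 25.3
car [343. 297.] 0.7
tractor [405. 182.] 0.57
cone [398. 312.] 0.94
```

View pics/f1.png

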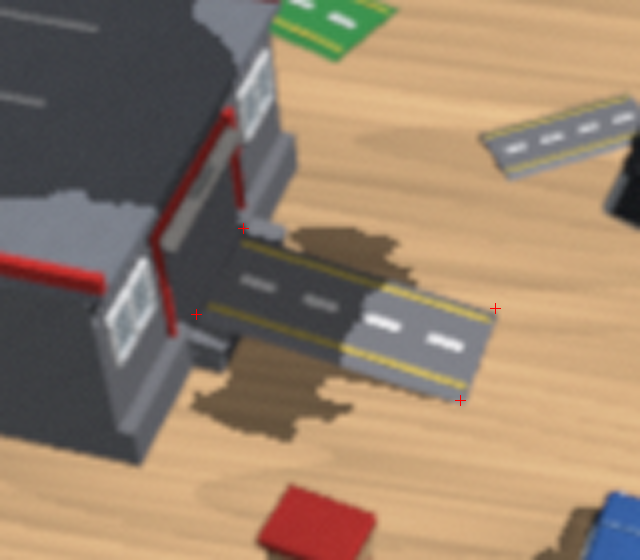

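The picture shows the ramp lying from the table up to the step, with an equal strip of the rest on each side. All four corners fall on the predicted home position, and the arm is clear. Handing in.

```bash
python3 -c "
from workcell import *
print(job_done())"
```

```text
the job is handed in; nothing more can be done
None
```

The ramp is in place at the garage doorway and the job is handed in, at about 25 s of the 58 s allowed. I don't know the verdict, as handing in reports none.

**What I did:**
- I dragged the large grey ramp with pressed fingertips until about 60 mm hung over the left edge.
- I gripped it by the sides there, lifted it and turned it half round.
- I set it on the rest, released it, then regripped and slid it home until it touched the step (about 5 N felt).

**Last checks:**
- **Before retreating:** the wrist camera put the upper end at garage x ≈ −91 mm, y ≈ 2 mm. The lower end was at x ≈ −229 mm, y ≈ 1 mm.
- **After retreating:** the final scene picture shows all four ramp corners on the predicted home position. The arm was clear and the wrist force was about zero.
- **Other items:** the detector found the car, tractor and cone within a few pixels of where they started. It missed the pump in that last look, but the pump's red top shows in the final picture. I did not measure the garage again at the end.

**What went wrong or disagreed:**
- Joint 6 ran into its limit on the first move, so I turned the other way.
- Pushing the ramp from behind its centre turned it about 10° the wrong way. Pulling from ahead of the centre straightened it.
- The gripper read 58 mm on the 64 mm ramp both times, though the hold was firm.
- The wrist fit put the lower end at −3 mm height, which is calibration error, since it lies on the table.

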